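# Nest two tapered dust-port reducers flush and lock them with the turn-button

## Task

Fit the sanding hose reducers into the dust box: slide the large tapered reducer over the box top (do not lift it off) into the tapered port and press it fully home, flush and level; then in the same way slide the small reducer into the large one and press it home. Last, turn the captive turn-button all the way to its stop so that it lies over both rims, and leave the other things on and around the box where they are.

Things in the scene. Friction and masses are not known exactly. Their poses are not given: they have to be found in the camera images.
- port_box: Fixed wooden dust-extraction box, 300 (x) x 500 (y) x 50 mm high, its position and yaw vary. Origin at the centre of its underside; its flat smooth top is at z = 50 mm. In the middle of the top is a square aluminium throat plate (136 mm, level with the wood) with the tapered port.
- port_seat (a point): Centre of the port's flat floor, 18.5 mm below the box top, on the port's upright axis. The port is a cone, open upward: 112 mm across at the box top, 64 mm across at its floor.
- port_mouth (a point): Centre of the port's mouth, level with the box top.
- reducer_large: Loose slippery grey plastic tapered ring standing narrow end down on the box top, left or right of the port. 18 mm high; outside 60 mm across at foot, 108 at rim; bore 92 at rim, 60 at a ledge 6 mm above the foot; straight 44 mm throat below that. 110-225 g. Origin: centre of foot; z up its axis. Home, foot on the port's floor, 2-3 mm play all round, rim 0.5 mm below box top.
- reducer_small: Like the large one, other side of the port: 11.5 mm high; outside 56 mm across at foot, 87 at rim; bore 71 at rim, narrowing to a straight 40 mm throat 5 mm high. 70-140 g. Origin: centre of foot; z up its axis. Home, foot on the large one's ledge (6 mm above its foot), 2-3 mm play all round, rim 0.5 mm below the large rim. Fingertips put into the throat can drag either one.
- button (a joint): Captive steel turn-button on an upright pivot at the far side of the port. 0: a stop; its bar points at the port's axis and lies over both rims, 3 mm above the box top, so it passes only over reducers that are home. Grows as the bar swings away clockwise seen from above, to the box's +y, then +x side, up to 2.5 rad. Stays where left; takes about 0.06 N m.
- button_pivot (a point): The turn-button's pivot, at the height of the box top, 75 mm from the port's axis in the box's +x direction. The hub is 24 mm across, with a hex nut on it up to 26 mm above the box top.
- button_tip (a point): Top of the turn-button's free end. The bar reaches 42 mm from the pivot, is 16 mm wide and stands from 3 to 18 mm above the box top.
- stop_left: Fixed upright steel stop post on the box top, 19 mm across and 24 mm high, on the box's +y side of the port. Origin: centre of its foot.
- stop_right: The same post on the box's -y side of the port.
- offcut: Bystander: loose hardwood offcut on the box top, 34 (x) x 70 (y) x 20 mm high. Origin: centre of its underside.
- sanding_block: Bystander: small loose cork sanding block on the box top near its robot-side edge, 26 (x) x 44 (y) x 22 mm high. Origin: centre of its underside.
- glue_bottle: Bystander: white plastic bottle, 56 mm across, 140 mm high, standing on the bench left of the box. Origin: centre of its underside.
- screwdriver: Bystander: screwdriver, 200 mm long along its x, lying on the bench right of the box.
Not all that is in view belongs to the job. What is shaped like the reducer_large but pink is not meant. Leave any purple look-alike of the reducer_small alone.

How it is judged:
On the way, in this order (a step that is already met when the one before it is completed fails the run):
1. the large reducer is home in the port (z of reducer_large in the frame of port_seat below 0.002 m and horizontal distance between reducer_large and port_seat below 0.005 m and angle between reducer_large's own z axis and vertical below 0.04 rad), for 0.2 s.
2. the small reducer is home in the large one (z of reducer_small in the frame of reducer_large below 0.008 m and horizontal distance between reducer_small and reducer_large below 0.005 m and angle between the z axis of reducer_small and the z axis of reducer_large, either way round below 0.04 rad), for 0.2 s.
3. the turn-button is turned over both rims to its stop (value of joint button below 0.12 rad), for 0.2 s.
At the end, for the whole second after the job is handed in: Large reducer home: foot within 2 mm of the port's floor, 5 mm of its axis, tilt under 0.04 rad. Small one home: foot under 8 mm above the large one's foot, within 5 mm of its axis, tilt under 0.05 rad. Turn-button within 0.12 rad of its stop over the rims. All at rest (all of step 1 and z of reducer_small in the frame of reducer_large below 0.008 m and horizontal distance between reducer_small and reducer_large below 0.005 m and angle between reducer_small's own z axis and vertical below 0.05 rad and value of joint button below 0.12 rad and linear speed of each of reducer_large, reducer_small below 0.02 m/s); the robot touches nothing.
It fails at once if a reducer is lifted more than 30 mm off the box top (z of any of reducer_large, reducer_small in the frame of port_mouth above 0.03 m).
It fails at once if a bystander (offcut, sanding block, glue bottle, screwdriver) is moved more than 20 mm (distance of any of offcut, sanding_block, glue_bottle, screwdriver from where it was at the start of the episode above 0.02 m).
It also fails if it takes over 64 s, if anything falls off the work surface, if the arm or the gripper's body presses on something with over 40 N, if the wrist force passes 120 N, or if a joint passes its speed limit or range.

## Robot

A 6-joint arm with a two-finger parallel gripper is mounted at the origin on the work surface. World frame = base frame: x ahead of the robot, y to its left, z up, the work surface at z = 0. Lengths are in m, angles in rad, forces in N, time in s.
With the tool pointing down it reaches from about 0.35 to 0.975 m from the base axis. Payload 4.9 kg.
Tool frame: the origin (TCP) lies at the very end of the fingers, on their centre line; the grasp point (between the pads) lies 19 mm behind it (ctrl.grasp_offset is the distance from the TCP to the grasp point, in m); y points along the fingers, z is the direction in which the jaws open and shut, and the axes are right-handed (so a half turn about y gives the same grasp; the last joint's range is limited). The gripper opens to 85 mm and grips with 20 to 120 N. Pads are 22 mm wide; open, the fingers measure 114 mm over their backs; the gripper's body (76 mm by 85 mm) begins 54 mm behind the grasp point. The pads swing forward as they close: fully open they stand 13 mm farther back than shut.
Start: joints at [1.21, 0.053, 1.613, -0, 1.476, -0.119], TCP at [0.15, 0.607, 0.231] pointing down, gripper open.
Joint ranges: [-3.01, 3.01], [-1.01, 2.22], [0.06, 2.58], [-1.02, 4.17], [0.09, 2.62], [-3.14, 3.14]. Speed limits (rad/s): [2.57, 2.57, 3.14, 3.14, 3.14, 3.14].

## Interface

Orientations are given as a rotation vector (axis times angle).
In Python, from station import ctrl, eyes, finish_job, find_in, regions_of, pinpoint gives the robot as it stands.
- The arm moves only by the tool play_rows, never from a script. Its argument "moves" is a list of rows, each an object of numbers: "x", "y", "z": the shift along the world's x, y, z in cm; "turn": the turn about the world's z in degrees; "jaw": the finger opening in cm, from 0 to 8.54. A call has 1 to 8 rows; each row shifts and turns the commanded pose from where the row before left it; what a row does not reach is not made up. A row lasts 1/12 s, in which the tool goes at most 41.7 mm and 7.16 degrees, less where a joint would pass 70% of its speed; a pose out of reach is approached as far as the arm can. A call is refused whole if a number of a shift passes 4.17 or a number of a turn 7.16, either way. A call with a gripper value outside its range is refused whole. The fingers move at their own pace and stop on an object; "squeeze" is the grip in N (left out, the last holds). Time passes only in rows, so rows that do not move let the fingers close. It gives the time, the measured TCP pose, the force and the opening at its end, in the units of the state.
- ctrl.get_obs(): the state, without advancing time (a new reading comes with each control period).
- eyes.get_image(name): name is "scene" or "side" or "wrist"; returns a dict with "img" (480x640x3 uint8, red, green, blue), "camera_matrix" (3x3 intrinsics, pixels), "D" ([k1, k2, p1, p2, k3] as OpenCV has them; the pictures are not rectified), "cam_to_world" (4x4, takes a point from camera to world coordinates). Camera axes: x right, y up, looking along -z (the intrinsics and any distortion apply to the point x, -y, -z); pixel columns grow to the right and rows downward; lengths in m; the calibration is good to about 2 mm. A picture is of the moment at which its call begins. There is no depth.
- finish_job(): hands the job in, once; it reports no verdict.
Trained networks look in the newest picture that a camera, given by its name, has taken for a name from the list of things; names that differ only in an ending like _2 or _b are one class to them, and where a whole thing is asked for, a point or a joint stands for the part that bears it (a point fixed in the world has none). Each returns a list of dicts, best first, with "score" (0 to 1); they miss things now and then, are a little off and sometimes report something else, mostly with a low value. They report only what shows in the picture. A call takes as long as a camera call. They do not tell look-alikes from the thing itself.
- find_in(camera, query): "point" ([column, row] in pixels, amid what is visible of it).
- regions_of(camera, query): "pixels" (480x640 bool, what is visible of it) and "point" ([column, row] in pixels, amid what is visible of it).
- pinpoint(camera, query): "point" ([column, row] in pixels: a listed point, or the origin of a listed thing).
The state is a dict: "t": time; "q": joint angles; "dq": joint speeds; "effort": joint torques, N m; "tool_pos": TCP position; "tool_rot": TCP orientation; "contact_force": force on the tool from outside, world axes, zero at the start; "wrist_torque": the same for the moment, N m; "opening": finger opening in m.
Only numpy, scipy, OpenCV 4.12 (cv2) and the standard library are available. Lean on these libraries where they do the work, as an engineer would, in place of code of your own. Each camera call takes 0.05 s, during which the arm holds its last target.

## Working session

There is one attempt and no reset: what is moved stays moved. The work goes in short steps, Python scripts to look and compute and a tool call to move; the robot and the scene stay as the last step left them, time stands still between calls to the robot, and variables do not carry over. Pictures are saved under pics/ and viewed, and the job is handed in when it is done.

Besides the shell and the picture viewer there is one more tool, called after ">>>" by a JSON object that holds its "fn" and its "kwargs". play_rows: Moves the arm, as the interface text tells. Its arguments: {"type":"object","properties":{"moves":{"type":"array"},"squeeze":{"type":"number"}},"required":["moves"]}

```bash
ls; mkdir -p pics; cat > h.py <<'E'
import numpy as np, cv2
from station import ctrl, eyes, finish_job, find_in, regions_of, pinpoint
def snap(cam,name):
    d=eyes.get_image(cam); cv2.imwrite(f'pics/{name}.png',d['img'][:,:,::-1]); return d
def topx(d,P):
    P=np.atleast_2d(np.asarray(P,float)); M=np.linalg.inv(d['cam_to_world'])
    c=P@M[:3,:3].T+M[:3,3]; c=c*[1,-1,-1]
    p,_=cv2.projectPoints(c,np.zeros(3),np.zeros(3),np.array(d['camera_matrix'],float),np.array(d['D'],float)); return p[:,0]
def ray(d,px):
    u=cv2.undistortPoints(np.array([[px]],float),np.array(d['camera_matrix'],float),np.array(d['D'],float))[0,0]
    M=np.array(d['cam_to_world']); v=M[:3,:3]@np.array([u[0],-u[1],-1.]); return M[:3,3],v
def at(d,px,z):
    o,v=ray(d,px); return o+v*(z-o[2])/v[2]
E
python3 - <<'E'
from h import *
for c in ['scene','side','wrist']:
    d=snap(c,c+'0'); print(c,np.array(d['cam_to_world'])[:3,3].round(3))
    for q,z in [('port_seat',.0315),('port_mouth',.05),('reducer_large',.05),('reducer_small',.05),('button_pivot',.05),('button_tip',.068),('stop_left',.05),('stop_right',.05),('offcut',.05),('sanding_block',.05),('port_box',0),('glue_bottle',0)]:
        for r in pinpoint(c,q)[:3]:
            if r['score']>.2: print(q,round(r['score'],2),np.round(r['point']),at(d,r['point'],z).round(3)[:2])
print(ctrl.get_obs())
E
```

```text
pics
scene [ 1.241 -0.26   0.935]
port_seat 0.56 [323. 262.] [ 0.549 -0.039]
port_mouth 0.68 [325. 254.] [ 0.545 -0.034]
reducer_large 0.97 [130. 254.] [ 0.411 -0.415]
reducer_large 0.95 [232. 260.] [ 0.498 -0.218]
reducer_large 0.71 [208. 204.] [ 0.318 -0.234]
reducer_small 0.83 [452. 198.] [0.489 0.289]
reducer_small 0.6 [406. 227.] [0.534 0.155]
button_pivot 0.82 [335. 282.] [ 0.62  -0.039]
button_tip 0.54 [357. 276.] [0.633 0.003]
stop_left 0.46 [366. 254.] [0.575 0.046]
stop_right 0.65 [282. 259.] [ 0.528 -0.12 ]
offcut 0.82 [277. 310.] [ 0.645 -0.165]
offcut 0.57 [322. 254.] [ 0.543 -0.039]
sanding_block 0.67 [313. 212.] [ 0.424 -0.019]
port_box 0.77 [325. 270.] [ 0.549 -0.035]
glue_bottle 0.75 [512. 230.] [0.58  0.399]
glue_bottle 0.56 [281. 261.] [ 0.492 -0.117]
side [ 0.285 -0.748  0.947]
port_seat 0.88 [333. 252.] [ 0.537 -0.034]
port_mouth 0.85 [342. 246.] [ 0.555 -0.037]
reducer_large 0.84 [238. 354.] [ 0.275 -0.258]
reducer_large 0.73 [341. 317.] [ 0.498 -0.224]
reducer_large 0.62 [302. 433.] [ 0.361 -0.44 ]
reducer_small 0.8 [265. 168.] [0.433 0.274]
reducer_small 0.58 
[... 468 characters left out ...]
le 0.67 [304. 145.] [0.576 0.409]
wrist [0.085 0.623 0.374]
{'t': 1.95, 'q': array([ 1.21000390e+00,  5.27204142e-02,  1.61288736e+00,  9.99057817e-06,
        1.47596533e+00, -1.19011050e-01]), 'dq': array([ 0.00055581,  0.00049786,  0.00013624,  0.00020157, -0.00126095,
        0.00131605]), 'effort': array([-1.07339154e-03, -3.93669748e+01, -3.70452332e+01, -1.42257268e-04,
        5.23904801e-04, -1.32948082e-05]), 'tool_pos': array([0.14964768, 0.6068164 , 0.23129846]), 'tool_rot': array([-1.56242775,  0.18981526, -0.18980737]), 'contact_force': array([-0.56108657, -0.52733209,  0.50140933]), 'wrist_torque': array([-0.00302943, -0.0251375 , -0.00161294]), 'opening': 0.08539700444357902}
```

View pics/scene0.png

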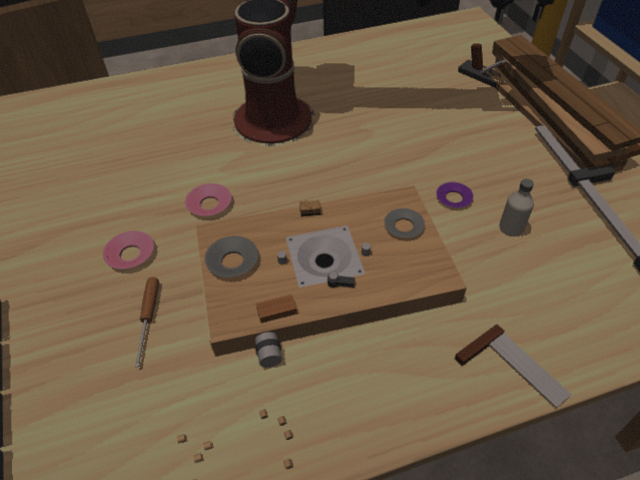

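View pics/side0.png

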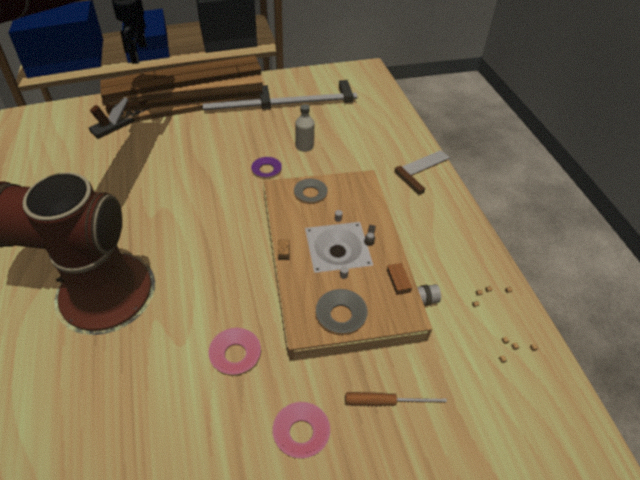

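```bash
cat > meas.py <<'E'
from h import *
from scipy.optimize import least_squares
def circ_fit(d,mask,z,R0):
    # outer contour -> rim plane at z, fit circle w/ fixed radius
    cs,_=cv2.findContours(mask.astype(np.uint8),cv2.RETR_EXTERNAL,cv2.CHAIN_APPROX_NONE)
    c=max(cs,key=cv2.contourArea)[:,0].astype(float)
    P=np.array([at(d,p,z)[:2] for p in c])
    f=lambda x:np.hypot(*(P-x[:2]).T)-x[2]
    r=least_squares(f,[*P.mean(0),R0],loss='soft_l1',f_scale=.002)
    return r.x
def rings(cam,d):
    for q,h,R in [('reducer_large',.068,.054),('reducer_small',.0615,.0435)]:
        for r in regions_of(cam,q)[:4]:
            if r['score']<.3: continue
            m=r['pixels']; col=d['img'][m].mean(0).round()
            print(cam,q,round(r['score'],2),np.round(r['point']),col,circ_fit(d,m,h,R).round(4))
E
python3 - <<'E'
from meas import *
for c in ['scene','side']:
    d=eyes.get_image(c); rings(c,d)
    for q,h in [('stop_left',.062),('stop_right',.062),('sanding_block',.061),('offcut',.06),('button_tip',.06)]:
        for r in regions_of(c,q)[:2]:
            print(q,round(r['score'],2),np.round(r['point']),at(d,r['point'],h)[:2].round(3))
    for px in ([(198,225),(415,189),(465,290),(217,343)] if c=='scene' else [(265,181),(379,171),(428,333),(290,352)]):
        print('corner',at(d,px,.05)[:2].round(3))
    big=cv2.resize(d['img'][170:350,180:480] if c=='scene' else d['img'][160:360,240:450],None,fx=2.66 if c=='scene' else 3,fy=2.66 if c=='scene' else 3,interpolation=cv2.INTER_CUBIC)
    cv2.imwrite(f'pics/{c}1.png',big[:,:,::-1])
E
```

```text
scene reducer_large 0.93 [128. 246.] [131.  80.  90.] [ 0.4118 -0.4146  0.0499]
scene reducer_large 0.92 [208. 198.] [131.  80.  91.] [ 0.3227 -0.2314  0.05  ]
scene reducer_large 0.58 [229. 254.] [78. 74. 70.] [ 0.5007 -0.219   0.0527]
scene reducer_large 0.55 [338. 282.] [54. 50. 47.] [ 0.6333 -0.0328  0.0222]
scene reducer_small 0.9 [456. 195.] [82. 48. 83.] [0.4885 0.2933 0.0416]
scene reducer_small 0.57 [404. 221.] [80. 76. 71.] [0.5294 0.153  0.0424]
stop_left 0.5 [343. 279.] [ 0.628 -0.025]
stop_right 0.65 [283. 259.] [ 0.538 -0.12 ]
sanding_block 0.73 [311. 211.] [ 0.429 -0.026]
offcut 0.67 [276. 308.] [ 0.648 -0.166]
button_tip 0.71 [340. 282.] [ 0.631 -0.031]
button_tip 0.25 [324. 276.] [ 0.605 -0.056]
corner [ 0.376 -0.267]
corner [0.432 0.224]
corner [0.723 0.194]
corner [ 0.679 -0.287]
side reducer_large 0.95 [231. 349.] [164. 100. 108.] [ 0.2696 -0.2567  0.0502]
side reducer_large 0.69 [372. 236.] [83. 75. 65.] [ 0.6247 -0.0356  0.0192]
side reducer_large 0.67 [301. 425.] [163.  98. 108.] [ 0.3592 -0.4389  0.0502]
side reducer_large 0.6 [340. 306.] [94. 89. 78.] [ 0.4997 -0.2168  0.0535]
side reducer_small 0.74 [308. 188.] [98. 93. 80.] [0.5289 0.1555 0.0405]
side reducer_small 0.64 [264. 165.] [96. 58. 99.] [0.4352 0.2699 0.0379]
stop_left 0.66 [344. 269.] [ 0.539 -0.111]
stop_right 0.39 [342. 269.] [ 0.534 -0.112]
sanding_block 0.57 [282. 246.] [ 0.419 -0.014]
offcut 0.68 [399. 276.] [ 0.651 -0.158]
button_tip 0.68 [339. 265.] [ 0.531 -0.096]
button_tip 0.64 [374. 236.] [ 0.636 -0.034]
corner [0.423 0.225]
corner [0.73  0.193]
corner [ 0.662 -0.304]
corner [ 0.377 -0.277]
```

View pics/scene1.png

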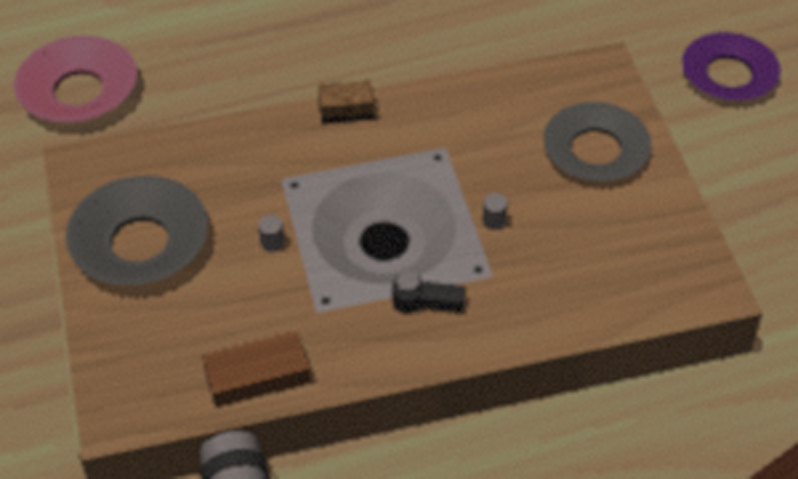

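View pics/side1.png

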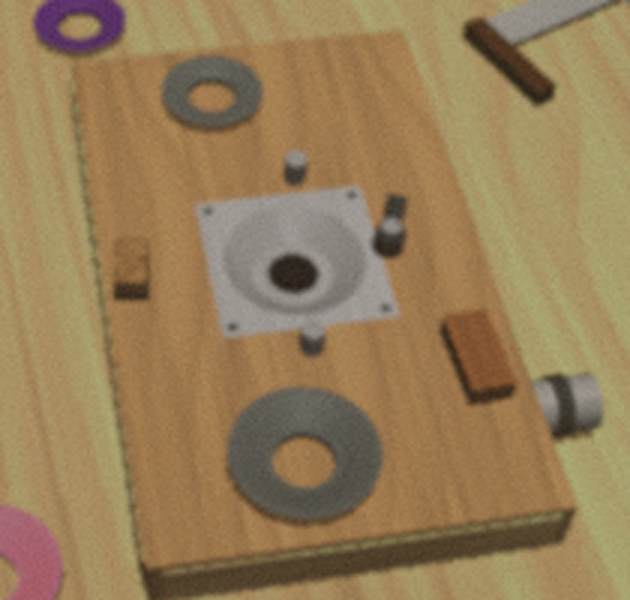

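>>> {"fn": "play_rows", "kwargs": {"moves": [{"x": 2, "y": -3.6}, {"x": 2, "y": -3.6}, {"x": 2, "y": -3.6}, {"x": 2, "y": -3.6}, {"x": 2, "y": -3.6}, {"x": 2, "y": -3.6}, {"x": 2, "y": -3.6}, {"x": 2, "y": -3.6}]}}

```text
invalid input
```

>>> {"fn": "play_rows", "kwargs": {"moves": [{"x": 2, "y": -3.6, "z": 1}, {"x": 2, "y": -3.6, "z": 1}, {"x": 2, "y": -3.6, "z": 1}, {"x": 2, "y": -3.6, "z": 1}, {"x": 2, "y": -3.6}, {"x": 2, "y": -3.6}, {"x": 2, "y": -3.6}, {}]}}

```text
invalid input
```

```bash
python3 - <<'E'
from meas import *
from scipy.spatial.transform import Rotation as R
d=snap('wrist','w1'); o=ctrl.get_obs(); print(o['t'],o['tool_pos'],R.from_rotvec(o['tool_rot']).as_matrix().round(2)); print(np.array(d['cam_to_world']).round(3))
rings('wrist',d)
for q,z in [('port_seat',.0315),('port_mouth',.05),('reducer_large',.05),('reducer_small',.05),('button_pivot',.05),('button_tip',.068),('stop_left',.05),('stop_right',.05),('offcut',.05),('sanding_block',.05),('port_box',0)]:
    for r in pinpoint('wrist',q)[:2]:
        if r['score']>.2: print(q,round(r['score'],2),np.round(r['point']),at(d,r['point'],z).round(3)[:2])
E
```

```text
2.8 [0.14963187 0.60679429 0.23130857] [[ 0.97 -0.    0.24]
 [-0.24  0.    0.97]
 [-0.   -1.   -0.  ]]
[[ 0.24  -0.938 -0.251  0.085]
 [ 0.971  0.232  0.061  0.623]
 [ 0.001 -0.258  0.966  0.374]
 [ 0.     0.     0.     1.   ]]
wrist reducer_small 0.47 [149. 442.] [132.  59. 154.] [0.3765 0.3367 0.0036]
```

View pics/w1.png

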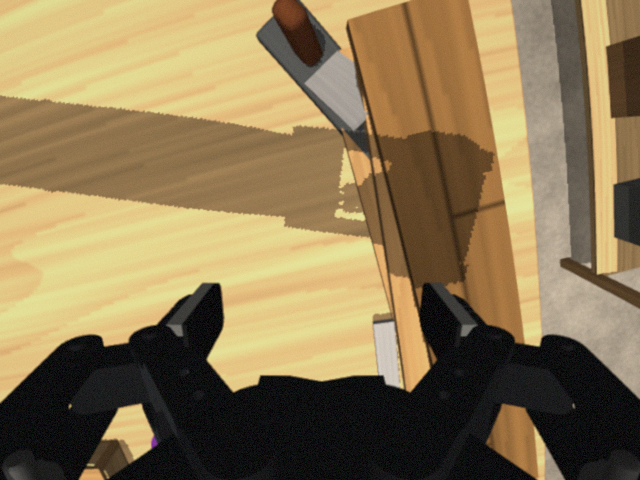

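>>> {"fn": "play_rows", "kwargs": {"moves": [{"x": 2.5, "y": -3.2, "z": 0.5, "turn": 0, "jaw": 8.5}, {"x": 2.5, "y": -3.2, "z": 0.5, "turn": 0, "jaw": 8.5}, {"x": 2.5, "y": -3.2, "z": 0.5, "turn": 0, "jaw": 8.5}, {"x": 2.5, "y": -3.2, "z": 0.5, "turn": 0, "jaw": 8.5}, {"x": 2.5, "y": -3.2, "z": 0.5, "turn": 0, "jaw": 8.5}, {"x": 2.5, "y": -3.2, "z": 0.5, "turn": 0, "jaw": 8.5}, {"x": 2.5, "y": -3.2, "z": 0.5, "turn": 0, "jaw": 8.5}, {"x": 2.5, "y": -3.2, "z": 0.5, "turn": 0, "jaw": 8.5}]}}

```text
t: 4.12
tool_pos: [0.3504, 0.3492, 0.2718]
tool_rot: [-1.562, 0.189, -0.19]
contact_force: [1.4, -0.4, 0.0]
opening: 0.0851
```

>>> {"fn": "play_rows", "kwargs": {"moves": [{"x": 2.5, "y": -3.2, "z": 0, "turn": 0, "jaw": 8.5}, {"x": 2.5, "y": -3.2, "z": 0, "turn": 0, "jaw": 8.5}, {"x": 2.5, "y": -3.2, "z": 0, "turn": 0, "jaw": 8.5}, {"x": 2.5, "y": -3.2, "z": 0, "turn": 0, "jaw": 8.5}, {"x": 2.5, "y": -3.2, "z": 0, "turn": 0, "jaw": 8.5}, {"x": 2.5, "y": -3.2, "z": 0, "turn": 0, "jaw": 8.5}, {"x": 2.5, "y": -3.2, "z": 0, "turn": 0, "jaw": 8.5}, {"x": 2.5, "y": -3.2, "z": 0, "turn": 0, "jaw": 8.5}]}}

```text
t: 4.78
tool_pos: [0.5506, 0.0929, 0.2715]
tool_rot: [-1.562, 0.19, -0.191]
contact_force: [0.1, 0.8, -0.3]
opening: 0.0849
```

>>> {"fn": "play_rows", "kwargs": {"moves": [{"x": 3.5, "y": -2, "z": 0, "turn": 0, "jaw": 8.5}, {"x": 3.5, "y": -2.0, "z": 0, "turn": 0, "jaw": 8.5}, {"x": 3.5, "y": -2.0, "z": 0, "turn": 0, "jaw": 8.5}, {"x": 2, "y": -3, "z": 0, "turn": 0, "jaw": 8.5}, {"x": 0, "y": -4, "z": 0, "turn": 0, "jaw": 8.5}, {"x": 0, "y": 0, "z": 0, "turn": 0, "jaw": 8.5}]}}

```text
t: 5.28
tool_pos: [0.6754, -0.0415, 0.2703]
tool_rot: [-1.565, 0.195, -0.194]
contact_force: [0.1, -0.7, 0.5]
opening: 0.085
```

```bash
python3 - <<'E'
from meas import *
d=snap('wrist','w2'); o=ctrl.get_obs(); print(o['t'],o['tool_pos'])
rings('wrist',d)
for q,z in [('port_mouth',.05),('button_pivot',.05),('button_tip',.068),('stop_left',.05),('stop_right',.05),('sanding_block',.05)]:
    for r in pinpoint('wrist',q)[:2]:
        if r['score']>.2: print(q,round(r['score'],2),np.round(r['point']),at(d,r['point'],z).round(3)[:2])
E
```

```text
5.3333 [ 0.67497948 -0.03857865  0.2705894 ]
wrist reducer_large 0.92 [101.  82.] [111. 110. 100.] [ 0.499  -0.2176  0.0536]
port_mouth 0.85 [294.  86.] [ 0.547 -0.038]
button_pivot 0.97 [308. 156.] [ 0.618 -0.042]
button_pivot 0.59 [ 27. 181.] [ 0.562 -0.363]
button_tip 0.9 [348. 168.] [ 0.64  -0.004]
stop_left 0.66 [385.  87.] [0.571 0.052]
stop_right 0.92 [213.  95.] [ 0.533 -0.121]
```

View pics/w2.png

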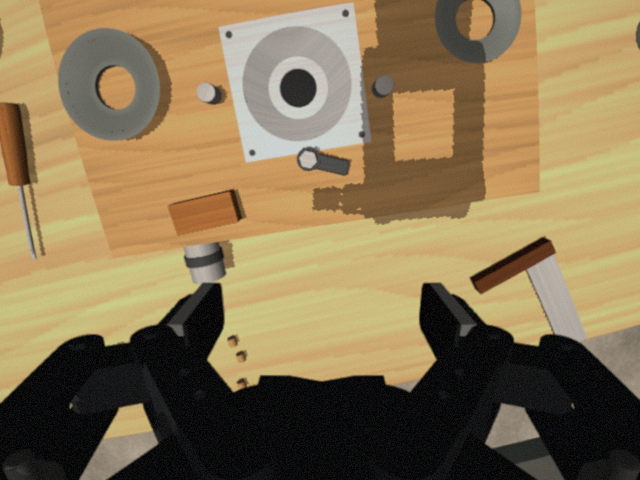

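```bash
python3 - <<'E'
from meas import *
d=eyes.get_image('wrist')
for n,p in dict(s1=(229,34),s2=(346,14),s3=(252,153),s4=(362,134),mouthL=(243,86),mouthR=(351,83),mouthT=(297,26),mouthB=(297,143)).items(): print(n,at(d,p,.05)[:2].round(4))
print('floorhole',at(d,(298,88),.0315)[:2])
for n,p in dict(right=(206,92),left=(385,84)).items(): print(n,at(d,p,.074)[:2].round(4))
print('nut',at(d,(308,159),.076)[:2],'tip',at(d,(348,167),.068)[:2])
g=cv2.cvtColor(d['img'],cv2.COLOR_RGB2GRAY)[0:180,180:420]
cv2.imwrite('pics/w2c.png',cv2.resize(g,None,fx=3.3,fy=3.3,interpolation=cv2.INTER_CUBIC))
# throat of large
m=[r for r in regions_of('wrist','reducer_large')][0]['pixels'].astype(np.uint8)
cs,h=cv2.findContours(m,cv2.RETR_CCOMP,cv2.CHAIN_APPROX_NONE)
for c,hh in zip(cs,h[0]):
    print(len(c),hh[3],cv2.fitEllipse(c) if len(c)>20 else '', at(d,cv2.fitEllipse(c)[0],.056)[:2] if len(c)>20 else '')
E
```

```text
s1 [ 0.4815 -0.0814]
s2 [0.4923 0.0365]
s3 [ 0.6002 -0.0918]
s4 [0.6093 0.0269]
mouthL [ 0.5329 -0.0817]
mouthR [0.557  0.0268]
mouthT [ 0.4915 -0.0134]
mouthB [ 0.6019 -0.0422]
floorhole [ 0.54562156 -0.02769529]
right [ 0.534 -0.114]
left [0.5689 0.0554]
nut [ 0.62013591 -0.03379173] tip [0.63798838 0.00374504]
303 -1 ((102.53842163085938, 85.36801147460938), (98.32965087890625, 113.2376937866211), 159.17515563964844) [ 0.49459029 -0.22290911]
114 0 ((110.61241912841797, 88.60166931152344), (37.40333557128906, 43.942161560058594), 169.5615997314453) [ 0.50002828 -0.21554925]
```

View pics/w2c.png

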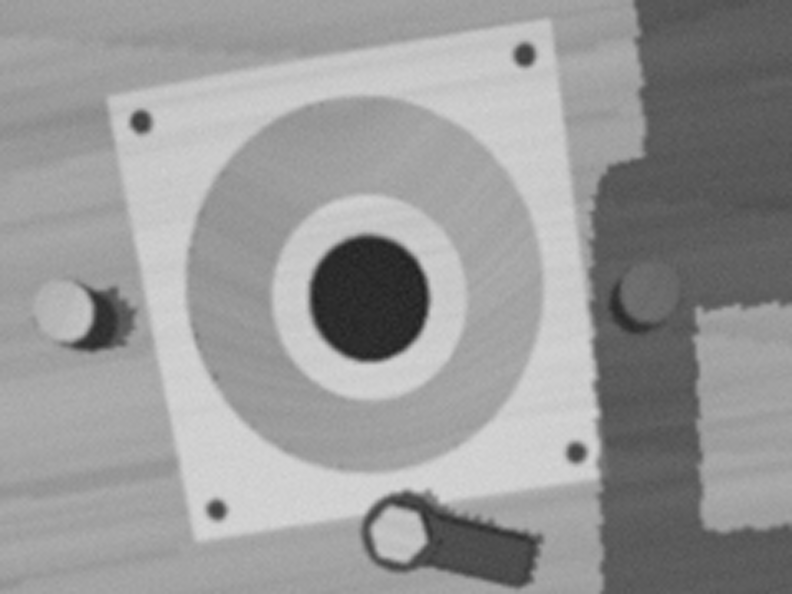

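```bash
python3 - <<'E'
from meas import *
for i in range(2):
    d=snap('wrist','w3%d'%i); print(ctrl.get_obs()['t'],ctrl.get_obs()['tool_pos'],np.array(d['cam_to_world'])[:3,3])
g=cv2.GaussianBlur(cv2.cvtColor(d['img'],cv2.COLOR_RGB2GRAY),(3,3),0)
m=((g<60)).astype(np.uint8); m[200:]=0
cs,_=cv2.findContours(m,cv2.RETR_EXTERNAL,cv2.CHAIN_APPROX_NONE)
for c in cs:
    if 40<cv2.contourArea(c)<4000: e=cv2.fitEllipse(c); print(cv2.contourArea(c),np.round(e[0],1),at(d,e[0],.0315)[:2].round(4))
img=d['img']
cv2.imwrite('pics/w3c.png',cv2.resize(img[0:180,180:420],None,fx=3.3,fy=3.3,interpolation=cv2.INTER_CUBIC)[:,:,::-1])
E
```

```text
5.8833 [ 0.67456357 -0.03456437  0.27147315] [ 0.61002227 -0.01819421  0.41387931]
5.9333 [ 0.67458447 -0.0347256   0.27142199] [ 0.61006105 -0.01836291  0.41383351]
518.0 [ 15.8 143.7] [ 0.516  -0.3676]
54.0 [210.5  97.8] [ 0.5316 -0.1235]
888.5 [292.   89.8] [ 0.5459 -0.035 ]
49.5 [132.2  92.3] [ 0.5029 -0.2068]
```

View pics/w3c.png

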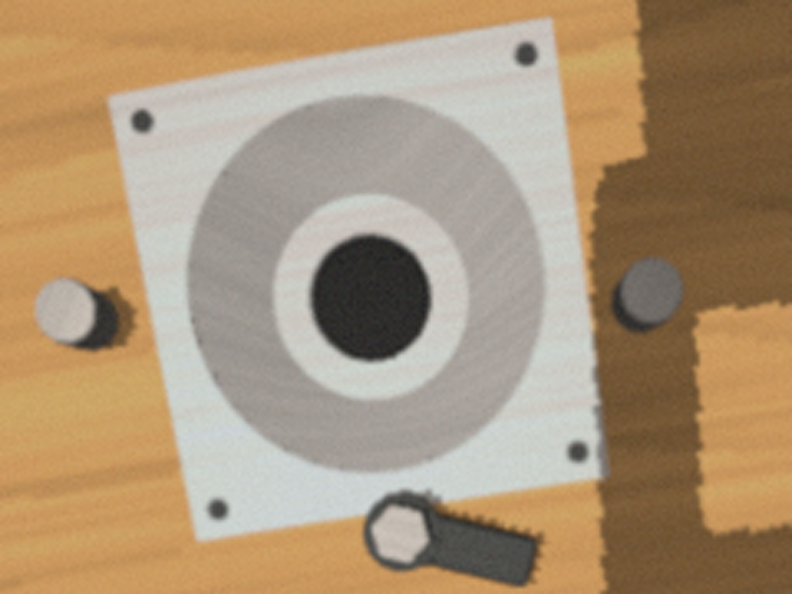

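```bash
cat >> meas.py <<'E'
EOF=0
E
python3 - <<'E'
from meas import *
d=eyes.get_image('wrist')
f=lambda p,z: at(d,(p[0]/3.3+180,p[1]/3.3),z)[:2]
S=np.array([f(p,.05) for p in [(142,121),(527,54),(218,509),(578,452)]]); c=S.mean(0); print('port',c)
v=(S[1]-S[0]+S[3]-S[2]); yaw=np.arctan2(-v[0],v[1]); print('yaw',yaw)
M=np.array([f(p,.05) for p in [(187,283),(545,283),(366,95),(372,471)]]); print('mouth',M.round(4))
ex=np.array([np.cos(yaw),np.sin(yaw)]); ey=np.array([-np.sin(yaw),np.cos(yaw)])
def B(P): P=P-c; return np.array([P@ex,P@ey]).round(4)
for n,p,z in [('right',(66,311),.074),('left',(651,292),.074),('nut',(400,534),.076),('tip',(530,560),.068)]:
    P=f(p,z); print(n,P.round(4),B(P))
for n,p in [('sb_scene',None)]: pass
r=regions_of('wrist','reducer_large')[0]['pixels'].astype(np.uint8)
x=circ_fit(d,r,.068,.054); print('large',x,B(x[:2]))
cs,h=cv2.findContours(r,cv2.RETR_CCOMP,cv2.CHAIN_APPROX_NONE)
for q,hh in zip(cs,h[0]):
    if len(q)>50 and hh[3]>=0: e=cv2.fitEllipse(q); print('throat',B(at(d,e[0],.056)[:2]),B(at(d,e[0],.05)[:2]))
print('sanding',B(np.array([.4265,-.02])),'small',B(np.array([.529,.154])))
print(ctrl.get_obs()['tool_pos'],ctrl.get_obs()['t'])
E
```

```text
port [ 0.54652305 -0.03490544]
yaw -0.09099178216659132
mouth [[ 0.531  -0.0885]
 [ 0.5583  0.0197]
 [ 0.4926 -0.0205]
 [ 0.6006 -0.0472]]
right [ 0.5345 -0.1209] [-0.0042 -0.0867]
left [0.5713 0.0467] [0.0173 0.0835]
nut [ 0.6212 -0.0417] [ 0.075 -0.   ]
tip [ 0.6389 -0.005 ] [0.0893 0.0382]
large [ 0.49926904 -0.21761518  0.05369129] [-0.0305 -0.1862]
throat [-0.0299 -0.1841] [-0.0314 -0.1875]
sanding [-0.1209  0.0039] small [-0.0346  0.1865]
[ 0.67461872 -0.0349998   0.27131858] 6.0333
```

>>> {"fn": "play_rows", "kwargs": {"moves": [{"x": -2.2, "y": -2.3, "z": -1.5, "turn": 0, "jaw": 0}, {"x": -2.2, "y": -2.3, "z": -2, "turn": 0, "jaw": 0}, {"x": -2.2, "y": -2.3, "z": -2, "turn": 0, "jaw": 0}, {"x": -2.2, "y": -2.3, "z": -2, "turn": 0, "jaw": 0}, {"x": -2.2, "y": -2.3, "z": -2, "turn": 0, "jaw": 0}, {"x": -2.2, "y": -2.3, "z": -2, "turn": 0, "jaw": 0}, {"x": -2.2, "y": -2.3, "z": -2, "turn": 0, "jaw": 0}, {"x": -2.13, "y": -2.16, "z": -2, "turn": 0, "jaw": 0}]}}

```text
t: 6.7
tool_pos: [0.4982, -0.2188, 0.1157]
tool_rot: [-1.563, 0.189, -0.19]
contact_force: [1.4, 0.3, -0.5]
opening: -0.0003
```

>>> {"fn": "play_rows", "kwargs": {"moves": [{"x": 0, "y": 0, "z": -1.5, "turn": 0, "jaw": 0}, {"x": 0, "y": 0, "z": 0, "turn": 0, "jaw": 0}, {"x": 0, "y": 0, "z": 0, "turn": 0, "jaw": 0}, {"x": 0, "y": 0, "z": 0, "turn": 0, "jaw": 0}, {"x": 0, "y": 0, "z": 0, "turn": 0, "jaw": 0}]}}

```text
t: 7.12
tool_pos: [0.5009, -0.2178, 0.1031]
tool_rot: [-1.564, 0.187, -0.191]
contact_force: [0.9, 0.4, 0.8]
opening: -0.0001
```

```bash
python3 - <<'E'
from meas import *
d=snap('wrist','w4'); o=ctrl.get_obs(); print(o['t'],o['tool_pos'],o['opening'])
s=snap('side','s4'); print(topx(s,[o['tool_pos']]))
cv2.imwrite('pics/s4c.png',cv2.resize(s['img'][200:380,240:450],None,fx=3,fy=3)[:,:,::-1])
E
```

```text
7.1667 [ 0.50086317 -0.21779971  0.10308045] 6.680114818108006e-05
[[343.05264573 300.60507221]]
```

View pics/w4.png

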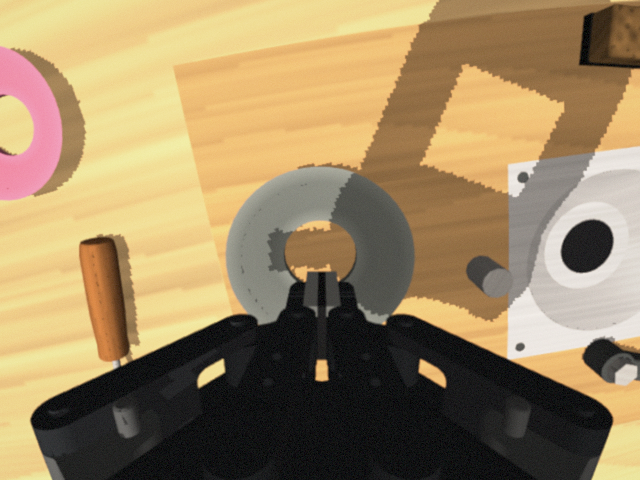

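View pics/s4c.png

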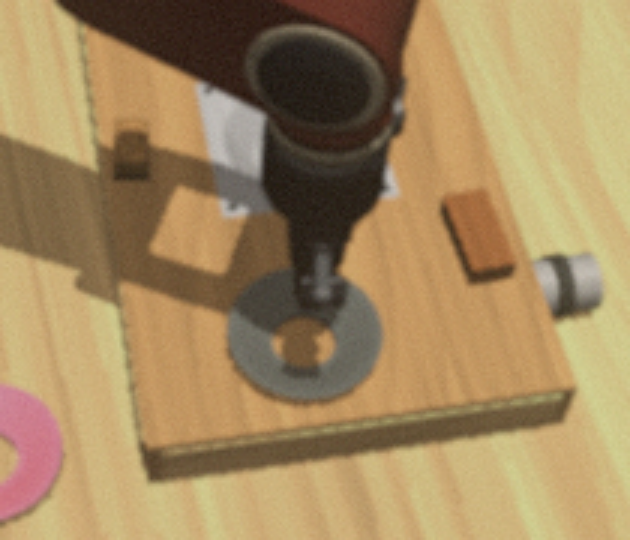

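>>> {"fn": "play_rows", "kwargs": {"moves": [{"x": -0.15, "y": 0, "z": -2, "turn": 0, "jaw": 0}, {"x": 0, "y": 0, "z": -1.5, "turn": 0, "jaw": 0}, {"x": 0, "y": 0, "z": -1, "turn": 0, "jaw": 0}, {"x": 0, "y": 0, "z": -0.6, "turn": 0, "jaw": 0}, {"x": 0, "y": 0, "z": 0, "turn": 0, "jaw": 0}, {"x": 0, "y": 0, "z": 0, "turn": 0, "jaw": 0}, {"x": 0, "y": 0, "z": 0, "turn": 0, "jaw": 0}]}}

```text
t: 7.8
tool_pos: [0.4984, -0.218, 0.0509]
tool_rot: [-1.563, 0.189, -0.19]
contact_force: [0.1, -0.2, -1.2]
opening: -0.0001
```

>>> {"fn": "play_rows", "kwargs": {"squeeze": 20, "moves": [{"x": 0, "y": 0, "z": 0, "turn": 0, "jaw": 2.5}, {"x": 0, "y": 0, "z": 0, "turn": 0, "jaw": 2.5}, {"x": 0, "y": 0, "z": 0, "turn": 0, "jaw": 2.5}, {"x": 0, "y": 0, "z": 0, "turn": 0, "jaw": 2.5}, {"x": 0, "y": 0, "z": 0, "turn": 0, "jaw": 2.5}]}}

```text
t: 8.22
tool_pos: [0.498, -0.2179, 0.0504]
tool_rot: [-1.563, 0.19, -0.19]
contact_force: [0.0, 0.8, 0.4]
opening: 0.0249
```

```bash
python3 - <<'E'
from meas import *
d=snap('wrist','w5'); o=ctrl.get_obs(); print(o['t'],o['tool_pos'],o['opening'])
E
```

```text
8.2667 [ 0.49799157 -0.2179025   0.0504444 ] 0.024883240784917375
```

View pics/w5.png

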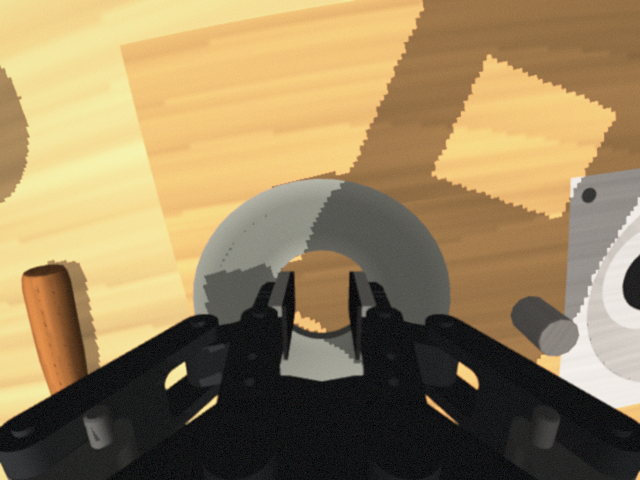

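>>> {"fn": "play_rows", "kwargs": {"squeeze": 20, "moves": [{"x": 0, "y": 0, "z": 0, "turn": 0, "jaw": 3.0}, {"x": 0, "y": 0, "z": 0, "turn": 0, "jaw": 3.5}, {"x": 0, "y": 0, "z": 0, "turn": 0, "jaw": 4}, {"x": 0, "y": 0, "z": 0, "turn": 0, "jaw": 4}]}}

```text
t: 8.6
tool_pos: [0.4978, -0.2178, 0.0503]
tool_rot: [-1.562, 0.19, -0.19]
contact_force: [-0.1, -0.2, 0.5]
opening: 0.0283
```

```bash
python3 - <<'E'
from meas import *
d=snap('wrist','w6'); o=ctrl.get_obs(); print(o['t'],o['tool_pos'],o['opening'])
s=snap('side','s6');rings('side',s)
E
```

```text
8.65 [ 0.49777394 -0.21776159  0.0502169 ] 0.028476812151372637
side reducer_large 0.93 [234. 346.] [203. 128. 140.] [ 0.27   -0.2562  0.0502]
side reducer_large 0.76 [326. 314.] [95. 91. 80.] [ 0.4974 -0.2167  0.0504]
side reducer_large 0.73 [299. 422.] [203. 127. 139.] [ 0.3592 -0.4394  0.0508]
side reducer_small 0.45 [299. 197.] [98. 95. 86.] [0.4995 0.135  0.0102]
```

View pics/w6.png

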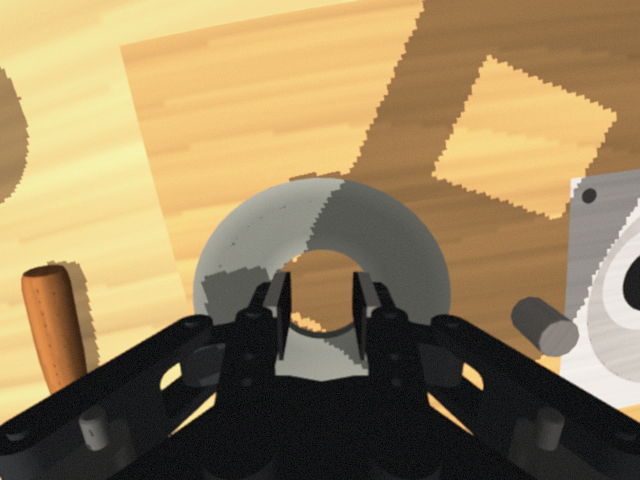

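>>> {"fn": "play_rows", "kwargs": {"moves": [{"x": -0.2, "y": 0.4, "z": 0.2, "turn": 0, "jaw": 4}, {"x": -0.5, "y": 1.0, "z": 0, "turn": 0, "jaw": 4}, {"x": -0.6, "y": 1.25, "z": 0, "turn": 0, "jaw": 4}, {"x": -0.65, "y": 1.35, "z": 0, "turn": 0, "jaw": 4}, {"x": -0.65, "y": 1.35, "z": 0, "turn": 0, "jaw": 4}, {"x": -0.65, "y": 1.3, "z": 0, "turn": 0, "jaw": 4}, {"x": -0.45, "y": 0.9, "z": 0, "turn": 0, "jaw": 4}, {"x": -0.2, "y": 0.5, "z": 0, "turn": 0, "jaw": 4}]}}

```text
t: 9.47
tool_pos: [0.4574, -0.1353, 0.0517]
tool_rot: [-1.562, 0.19, -0.188]
contact_force: [-0.0, -0.3, -1.4]
opening: 0.0281
```

```bash
python3 - <<'E'
from meas import *
d=snap('wrist','w7'); o=ctrl.get_obs(); print(o['t'],o['tool_pos'],o['opening'],o['contact_force'])
r=regions_of('wrist','reducer_large')[0]['pixels'].astype(np.uint8); print(circ_fit(d,r,.068,.054))
s=snap('side','s7'); c=snap('scene','c7')
cv2.imwrite('pics/c7c.png',cv2.resize(c['img'][150:350,180:480],None,fx=2.6,fy=2.6)[:,:,::-1])
E
```

```text
9.5167 [ 0.45760482 -0.13523676  0.05182098] 0.028595913070145123 [-0.27761444  0.15181957 -1.9656228 ]
[ 0.32728014 -0.20156252  0.02014082]
```

View pics/w7.png

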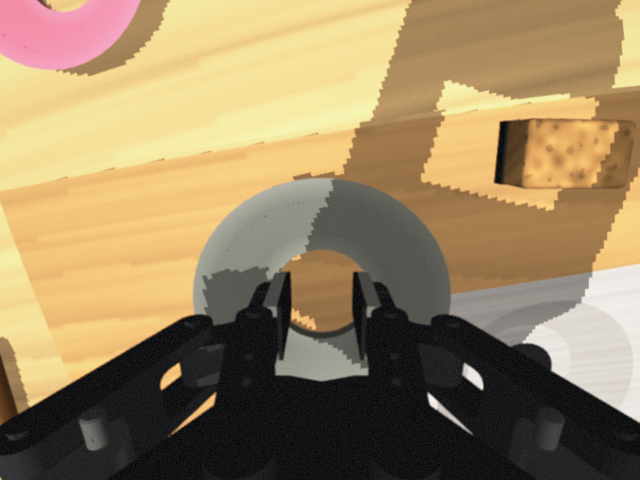

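View pics/c7c.png

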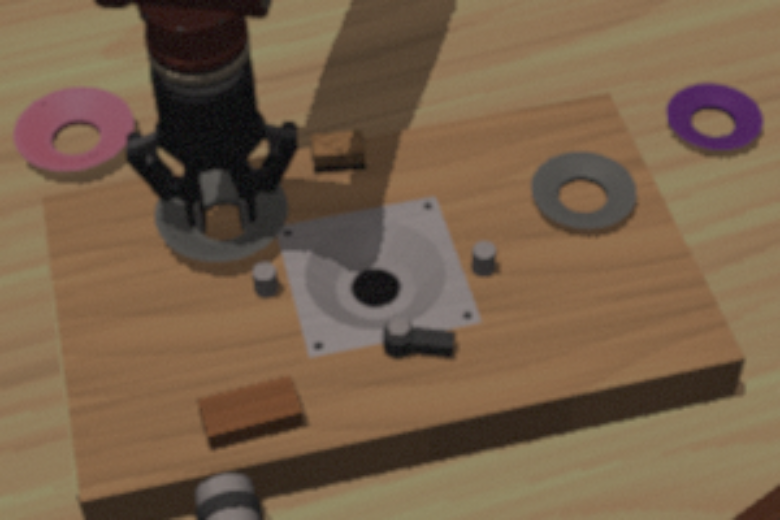

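```bash
python3 - <<'E'
from meas import *
d=eyes.get_image('wrist'); c0=np.array([.5465,-.035]);ex=np.array([.9959,-.0909]);ey=np.array([.0909,.9959])
B=lambda P:np.array([(P-c0)@ex,(P-c0)@ey]).round(4)
for p in [(526,120),(632,119),(633,187),(526,187)]: P=at(d,p,.072)[:2]; print(P.round(4),B(P))
P=at(d,(497,184),.05)[:2];print('foot',B(P))
# rim fit: left/right/top of the ring
for p in [(193,290),(450,290),(322,179)]: print(at(d,p,.068+.001)[:2])
print(B(ctrl.get_obs()['tool_pos'][:2]), ctrl.get_obs()['tool_pos'])
E
```

```text
[ 0.4031 -0.0468] [-0.1418 -0.0248]
[ 0.4114 -0.0049] [-0.1373  0.0177]
[ 0.4377 -0.0052] [-0.1111  0.0198]
[ 0.4275 -0.0492] [-0.1172 -0.025 ]
foot [-0.1157 -0.025 ]
[ 0.43820888 -0.18690939]
[ 0.46391751 -0.08296114]
[ 0.40679284 -0.12381678]
[-0.0776 -0.1102] [ 0.45921263 -0.13765246  0.05256997]
```

>>> {"fn": "play_rows", "kwargs": {"moves": [{"x": 0.2, "y": 1.1, "z": 0, "turn": 0, "jaw": 4}, {"x": 0.3, "y": 1.2, "z": 0, "turn": 0, "jaw": 4}, {"x": 0.3, "y": 1.2, "z": 0, "turn": 0, "jaw": 4}, {"x": 0.45, "y": 1.1, "z": 0, "turn": 0, "jaw": 4}, {"x": 0.6, "y": 1.05, "z": 0, "turn": 0, "jaw": 4}, {"x": 0.75, "y": 0.95, "z": 0, "turn": 0, "jaw": 4}, {"x": 1.0, "y": 0.75, "z": 0, "turn": 0, "jaw": 4}, {"x": 1.0, "y": 0.6, "z": 0, "turn": 0, "jaw": 4}]}}

```text
t: 10.38
tool_pos: [0.5059, -0.0569, 0.0523]
tool_rot: [-1.562, 0.189, -0.19]
contact_force: [-0.5, -0.5, -0.9]
opening: 0.0287
```

```bash
python3 - <<'E'
from meas import *
d=snap('wrist','w8'); o=ctrl.get_obs(); print(o['t'],o['tool_pos'],o['opening'],o['contact_force'])
E
```

```text
10.4333 [ 0.50773305 -0.05651536  0.05287478] 0.02853771076312264 [-0.19828791 -0.47445509 -1.0391645 ]
```

View pics/w8.png

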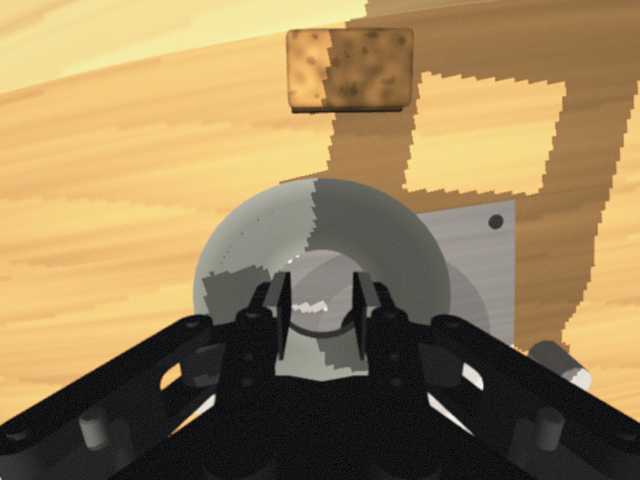

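>>> {"fn": "play_rows", "kwargs": {"moves": [{"x": 1.0, "y": 0.25, "z": 0, "turn": 0, "jaw": 4}, {"x": 1.0, "y": 0.25, "z": 0, "turn": 0, "jaw": 4}, {"x": 0.9, "y": 0.5, "z": 0, "turn": 0, "jaw": 4}, {"x": 0.7, "y": 0.6, "z": 0, "turn": 0, "jaw": 4}, {"x": 0.4, "y": 0.55, "z": 0, "turn": 0, "jaw": 4}, {"x": 0, "y": 0, "z": 0, "turn": 0, "jaw": 4}, {"x": 0, "y": 0, "z": 0, "turn": 0, "jaw": 4}, {"x": 0, "y": 0, "z": 0, "turn": 0, "jaw": 4}]}}

```text
t: 11.1
tool_pos: [0.5444, -0.0363, 0.0521]
tool_rot: [-1.563, 0.19, -0.189]
contact_force: [-0.5, -0.2, -1.6]
opening: 0.0287
```

```bash
python3 - <<'E'
from meas import *
d=snap('wrist','w9');  o=ctrl.get_obs(); print(o['t'],o['tool_pos'],o['opening'],o['contact_force'])
E
```

```text
11.15 [ 0.54441714 -0.0363518   0.05213187] 0.028337206936583842 [-0.61477475  0.26466891 -1.33265632]
```

View pics/w9.png

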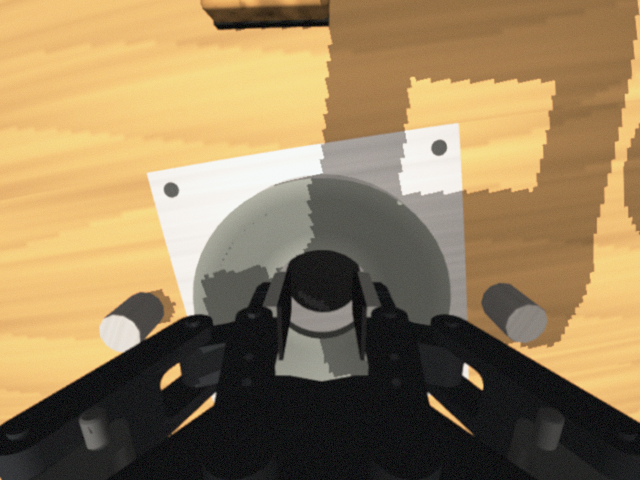

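>>> {"fn": "play_rows", "kwargs": {"moves": [{"x": 0.2, "y": 0.1, "z": 0, "turn": 0, "jaw": 4}, {"x": 0, "y": 0, "z": -0.4, "turn": 0, "jaw": 4}, {"x": 0, "y": 0, "z": -0.4, "turn": 0, "jaw": 4}, {"x": 0, "y": 0, "z": -0.4, "turn": 0, "jaw": 4}, {"x": 0, "y": 0, "z": -0.3, "turn": 0, "jaw": 4}, {"x": 0, "y": 0, "z": -0.2, "turn": 0, "jaw": 4}, {"x": 0, "y": 0, "z": -0.1, "turn": 0, "jaw": 4}, {"x": 0, "y": 0, "z": 0, "turn": 0, "jaw": 4}]}}

```text
t: 11.82
tool_pos: [0.5466, -0.0353, 0.0338]
tool_rot: [-1.562, 0.19, -0.189]
contact_force: [0.1, 0.9, -1.4]
opening: 0.0282
```

```bash
python3 - <<'E'
from meas import *
d=snap('wrist','w10');  o=ctrl.get_obs(); print(o['t'],o['tool_pos'],o['opening'],o['contact_force'],o['wrist_torque'])
E
```

```text
11.8667 [ 0.54677674 -0.03528291  0.03412594] 0.028625121168465315 [ 0.4612445  -0.17099022 -0.09071664] [-0.0653553   0.01760349  0.02173535]
```

View pics/w10.png

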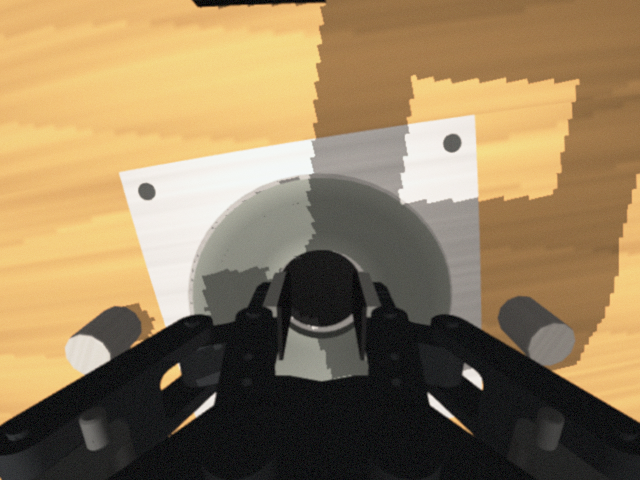

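>>> {"fn": "play_rows", "kwargs": {"moves": [{"x": 0, "y": 0, "z": -0.15, "turn": 0, "jaw": 4}, {"x": 0, "y": 0, "z": -0.1, "turn": 0, "jaw": 4}, {"x": 0, "y": 0, "z": -0.1, "turn": 0, "jaw": 4}, {"x": 0, "y": 0, "z": 0, "turn": 0, "jaw": 4}, {"x": 0, "y": 0, "z": 0, "turn": 0, "jaw": 4}]}}

```text
t: 12.28
tool_pos: [0.5473, -0.0354, 0.0316]
tool_rot: [-1.563, 0.189, -0.19]
contact_force: [-2.5, -0.3, 4.2]
opening: 0.0284
```

>>> {"fn": "play_rows", "kwargs": {"moves": [{"x": 0, "y": 0, "z": 0, "turn": 0, "jaw": 1.5}, {"x": 0, "y": 0, "z": 0, "turn": 0, "jaw": 1.5}, {"x": 0, "y": 0, "z": 1, "turn": 0, "jaw": 1.5}, {"x": 0, "y": 0, "z": 1, "turn": 0, "jaw": 3}, {"x": 0, "y": 0, "z": 0, "turn": 0, "jaw": 3.6}, {"x": 0, "y": 0, "z": 0, "turn": 0, "jaw": 3.6}, {"x": 0, "y": 0, "z": 0, "turn": 0, "jaw": 3.6}]}}

```text
t: 12.87
tool_pos: [0.5468, -0.0353, 0.0509]
tool_rot: [-1.562, 0.19, -0.19]
contact_force: [-1.4, 0.4, -0.2]
opening: 0.0358
```

>>> {"fn": "play_rows", "kwargs": {"moves": [{"x": 0, "y": 0, "z": -0.6, "turn": 0, "jaw": 3.6}, {"x": 0, "y": 0, "z": -0.4, "turn": 0, "jaw": 3.6}, {"x": 0, "y": 0, "z": -0.2, "turn": 0, "jaw": 3.6}, {"x": 0, "y": 0, "z": -0.2, "turn": 0, "jaw": 3.6}, {"x": 0, "y": 0, "z": -0.2, "turn": 0, "jaw": 3.6}, {"x": 0, "y": 0, "z": 0, "turn": 0, "jaw": 3.6}]}}

```text
t: 13.37
tool_pos: [0.5473, -0.0354, 0.0364]
tool_rot: [-1.562, 0.19, -0.189]
contact_force: [-4.6, 0.9, 11.9]
opening: 0.0361
```

>>> {"fn": "play_rows", "kwargs": {"moves": [{"x": 0, "y": 0, "z": 2, "turn": 0, "jaw": 3.6}, {"x": 0, "y": 0, "z": 4, "turn": 0, "jaw": 3.6}, {"x": 2, "y": 0.5, "z": 3, "turn": 0, "jaw": 2}, {"x": 2.8, "y": 1, "z": 2.8, "turn": 0, "jaw": 0}, {"x": 2.8, "y": 1, "z": 2.8, "turn": 0, "jaw": 0}, {"x": 2.8, "y": 1, "z": 2.8, "turn": 0, "jaw": 0}, {"x": 2, "y": 1, "z": 2, "turn": 0, "jaw": 0}, {"x": 0, "y": 0, "z": 0, "turn": 0, "jaw": 0}]}}

```text
t: 14.03
tool_pos: [0.676, 0.011, 0.2348]
tool_rot: [-1.561, 0.18, -0.197]
contact_force: [0.4, 0.7, 0.4]
opening: 0.0
```

>>> {"fn": "play_rows", "kwargs": {"moves": [{"x": 0, "y": 1, "z": 0, "turn": 0, "jaw": 0}, {"x": 0, "y": 0, "z": 0, "turn": 0, "jaw": 0}, {"x": 0, "y": 0, "z": 0, "turn": 0, "jaw": 0}, {"x": 0, "y": 0, "z": 0, "turn": 0, "jaw": 0}, {"x": 0, "y": 0, "z": 0, "turn": 0, "jaw": 0}]}}

```text
t: 14.45
tool_pos: [0.6696, 0.0194, 0.2272]
tool_rot: [-1.563, 0.192, -0.188]
contact_force: [0.6, -0.5, -0.5]
opening: -0.0002
```

```bash
python3 - <<'E'
from meas import *
d=snap('wrist','w11');  o=ctrl.get_obs(); print(o['t'],o['tool_pos'],o['opening'],o['contact_force'])
c0=np.array([.5465,-.035]);ex=np.array([.9959,-.0909]);ey=np.array([.0909,.9959])
B=lambda P:np.array([(P-c0)@ex,(P-c0)@ey]).round(4)
for q,z,R in [('reducer_large',.0495,.054),('reducer_small',.0615,.0435)]:
    for r in regions_of('wrist',q):
        m=r['pixels'].astype(np.uint8); x=circ_fit(d,m,z,R); print(q,round(r['score'],2),x.round(4),B(x[:2]))
        cs,h=cv2.findContours(m,cv2.RETR_CCOMP,cv2.CHAIN_APPROX_NONE)
        for k,hh in zip(cs,h[0]):
            if len(k)>50 and hh[3]>=0: e=cv2.fitEllipse(k); print('throat',at(d,e[0],.0375 if q[-1]=='e' else .055)[:2].round(4))
E
```

```text
14.5 [0.66989801 0.01933442 0.2276778 ] -2.7895285706603e-05 [0.49980334 0.5490729  0.49842952]
reducer_large 0.77 [ 0.5474 -0.0346  0.0529] [0.0009 0.0005]
throat [ 0.5482 -0.0337]
reducer_large 0.6 [ 0.5764 -0.0685  0.2053] [ 0.0328 -0.0306]
throat [ 0.6507 -0.1793]
throat [ 0.5275 -0.1342]
throat [0.5671 0.0482]
throat [ 0.5438 -0.0365]
reducer_small 0.77 [0.5339 0.1506 0.0387] [-0.0295  0.1837]
throat [0.528  0.1508]
```

View pics/w11.png

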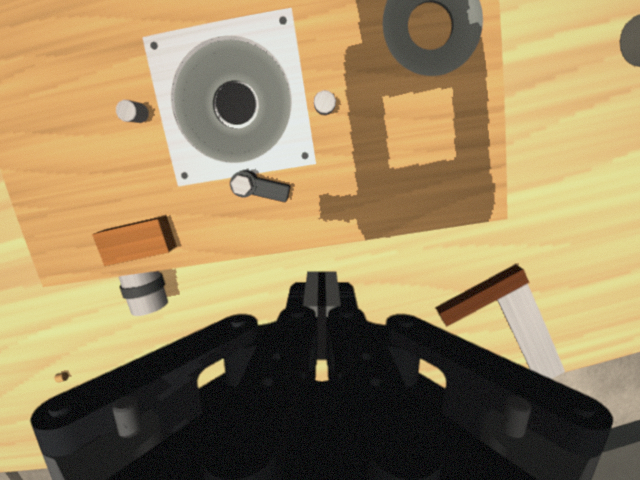

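>>> {"fn": "play_rows", "kwargs": {"moves": [{"x": -2.1, "y": 1.9, "z": -1, "turn": 0, "jaw": 0}, {"x": -2.1, "y": 1.9, "z": -1.5, "turn": 0, "jaw": 0}, {"x": -2.1, "y": 1.9, "z": -2, "turn": 0, "jaw": 0}, {"x": -2.1, "y": 1.9, "z": -2, "turn": 0, "jaw": 0}, {"x": -2.1, "y": 1.9, "z": -2, "turn": 0, "jaw": 0}, {"x": -2.1, "y": 1.9, "z": -2, "turn": 0, "jaw": 0}, {"x": -1.5, "y": 1.9, "z": -1.5, "turn": 0, "jaw": 0}, {"x": 0, "y": 0, "z": 0, "turn": 0, "jaw": 0}]}}

```text
t: 15.27
tool_pos: [0.5243, 0.1546, 0.1042]
tool_rot: [-1.564, 0.194, -0.181]
contact_force: [-0.2, -0.8, -0.9]
opening: 0.0001
```

>>> {"fn": "play_rows", "kwargs": {"moves": [{"x": 0, "y": 0, "z": 0, "turn": 0, "jaw": 0}, {"x": 0, "y": 0, "z": 0, "turn": 0, "jaw": 0}, {"x": 0, "y": 0, "z": 0, "turn": 0, "jaw": 0}]}}

```text
t: 15.52
tool_pos: [0.5315, 0.1522, 0.1104]
tool_rot: [-1.562, 0.188, -0.193]
contact_force: [0.8, 0.3, -0.2]
opening: -0.0003
```

```bash
python3 - <<'E'
from meas import *
d=snap('wrist','w12');  o=ctrl.get_obs(); print(o['t'],o['tool_pos'],o['opening'],o['contact_force'])
for c in ['scene','side']:
    s=eyes.get_image(c)
    for r in regions_of(c,'reducer_small')[:2]: print(c,np.round(r['point']),circ_fit(s,r['pixels'],.0615,.0435))
E
```

```text
15.5667 [0.53152354 0.15208807 0.11035482] 9.150021011986842e-05 [-0.39239126  0.17561074 -0.25171172]
scene [456. 193.] [0.48881114 0.2937861  0.03984556]
scene [311. 278.] [ 0.5759416  -0.05868594  0.23277336]
side [264. 164.] [0.43514503 0.26981676 0.03864653]
side [309. 187.] [0.52937863 0.15540088 0.041967  ]
```

View pics/w12.png

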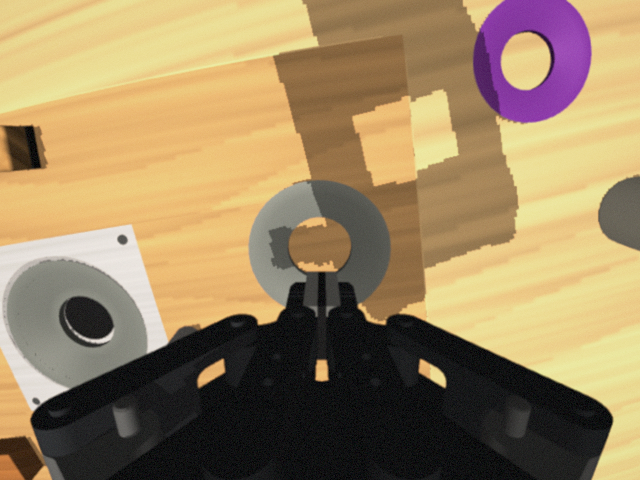

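```bash
python3 - <<'E'
from meas import *
d=eyes.get_image('wrist')
print(at(d,(320,247),.053)[:2],[at(d,p,.0615)[:2].round(4) for p in [(249,245),(391,245),(320,180)]],ctrl.get_obs()['tool_pos'])
E
```

```text
[0.52627617 0.15293765] [array([0.5122, 0.1125]), array([0.5328, 0.1953]), array([0.4849, 0.1633])] [0.53041145 0.15234759 0.10923668]
```

>>> {"fn": "play_rows", "kwargs": {"moves": [{"x": -0.3, "y": 0.05, "z": -2, "turn": 0, "jaw": 0}, {"x": 0, "y": 0, "z": -1.8, "turn": 0, "jaw": 0}, {"x": 0, "y": 0, "z": -1.2, "turn": 0, "jaw": 0}, {"x": 0, "y": 0, "z": -0.5, "turn": 0, "jaw": 0}, {"x": 0, "y": 0, "z": 0, "turn": 0, "jaw": 0}, {"x": 0, "y": 0, "z": 0, "turn": 0, "jaw": 0}, {"x": 0, "y": 0, "z": 0, "turn": 0, "jaw": 0}]}}

```text
t: 16.4
tool_pos: [0.5278, 0.1533, 0.055]
tool_rot: [-1.562, 0.188, -0.191]
contact_force: [0.2, -0.0, -0.5]
opening: -0.0002
```

>>> {"fn": "play_rows", "kwargs": {"squeeze": 20, "moves": [{"x": 0, "y": 0, "z": -0.4, "turn": 0, "jaw": 0}, {"x": 0, "y": 0, "z": 0, "turn": 0, "jaw": 1.5}, {"x": 0, "y": 0, "z": 0, "turn": 0, "jaw": 2.2}, {"x": 0, "y": 0, "z": 0, "turn": 0, "jaw": 3}, {"x": 0, "y": 0, "z": 0, "turn": 0, "jaw": 3.5}, {"x": 0, "y": 0, "z": 0, "turn": 0, "jaw": 3.5}, {"x": 0, "y": 0, "z": 0, "turn": 0, "jaw": 3.5}]}}

```text
t: 16.98
tool_pos: [0.5271, 0.1532, 0.0501]
tool_rot: [-1.562, 0.189, -0.19]
contact_force: [0.6, 0.3, 1.3]
opening: 0.0237
```

```bash
python3 - <<'E'
from meas import *
d=snap('wrist','w13');  o=ctrl.get_obs(); print(o['t'],o['tool_pos'],o['opening'],o['contact_force'])
E
```

```text
17.0333 [0.52712142 0.15323081 0.05012682] 0.024092131202392918 [0.82025491 0.05260298 1.34933245]
```

View pics/w13.png

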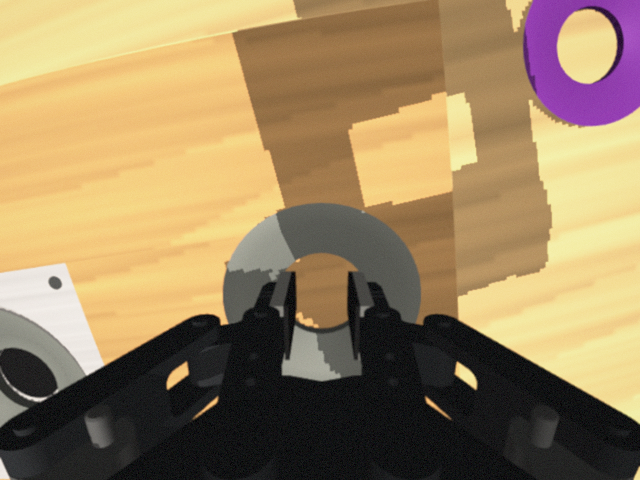

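>>> {"fn": "play_rows", "kwargs": {"moves": [{"x": -0.1, "y": -0.5, "z": 0.25, "turn": 0, "jaw": 3.5}, {"x": -0.25, "y": -1.2, "z": 0, "turn": 0, "jaw": 3.5}, {"x": -0.3, "y": -1.5, "z": 0, "turn": 0, "jaw": 3.5}, {"x": -0.35, "y": -1.6, "z": 0, "turn": 0, "jaw": 3.5}, {"x": -0.35, "y": -1.6, "z": 0, "turn": 0, "jaw": 3.5}, {"x": -0.35, "y": -1.6, "z": 0, "turn": 0, "jaw": 3.5}, {"x": -0.3, "y": -1.3, "z": 0, "turn": 0, "jaw": 3.5}, {"x": 0, "y": -0.7, "z": 0, "turn": 0, "jaw": 3.5}]}}

```text
t: 17.7
tool_pos: [0.5054, 0.0513, 0.0516]
tool_rot: [-1.563, 0.192, -0.19]
contact_force: [-0.0, -0.3, -1.4]
opening: 0.0239
```

```bash
python3 - <<'E'
from meas import *
d=snap('wrist','w14');  o=ctrl.get_obs(); print(o['t'],o['tool_pos'],o['opening'],o['contact_force'])
E
```

```text
17.75 [0.50596229 0.05087558 0.05178164] 0.024040278265252447 [-0.04966776 -1.18729764 -1.29536776]
```

View pics/w14.png

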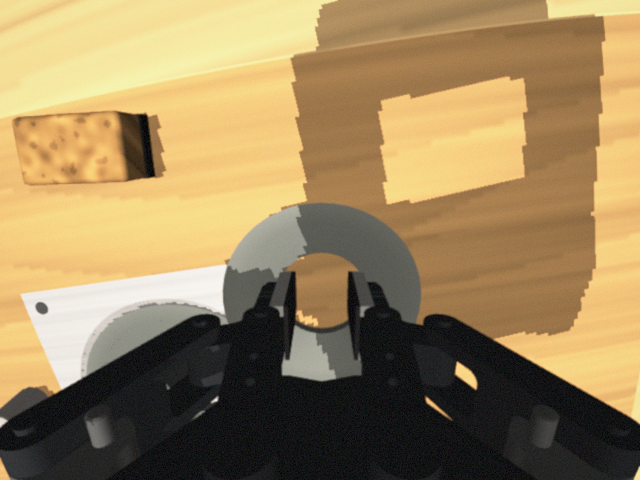

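>>> {"fn": "play_rows", "kwargs": {"moves": [{"x": 0.25, "y": -1.0, "z": 0, "turn": 0, "jaw": 3.5}, {"x": 0.4, "y": -1.4, "z": 0, "turn": 0, "jaw": 3.5}, {"x": 0.5, "y": -1.4, "z": 0, "turn": 0, "jaw": 3.5}, {"x": 0.7, "y": -1.3, "z": 0, "turn": 0, "jaw": 3.5}, {"x": 0.9, "y": -1.3, "z": 0, "turn": 0, "jaw": 3.5}, {"x": 0.8, "y": -1.2, "z": 0, "turn": 0, "jaw": 3.5}, {"x": 0.45, "y": -0.9, "z": 0, "turn": 0, "jaw": 3.5}, {"x": 0, "y": 0, "z": 0, "turn": 0, "jaw": 3.5}]}}

```text
t: 18.42
tool_pos: [0.5483, -0.0336, 0.0526]
tool_rot: [-1.563, 0.19, -0.192]
contact_force: [-0.5, 0.6, -1.1]
opening: 0.0241
```

>>> {"fn": "play_rows", "kwargs": {"moves": [{"x": 0, "y": 0, "z": 0, "turn": 0, "jaw": 3.5}, {"x": 0, "y": 0, "z": 0, "turn": 0, "jaw": 3.5}]}}

```text
t: 18.58
tool_pos: [0.5465, -0.0315, 0.052]
tool_rot: [-1.562, 0.19, -0.189]
contact_force: [0.1, 0.6, -1.7]
opening: 0.0238
```

```bash
python3 - <<'E'
from meas import *
d=snap('wrist','w15');  o=ctrl.get_obs(); print(o['t'],o['tool_pos'],o['opening'],o['contact_force'])
E
```

```text
18.6333 [ 0.54641028 -0.03125192  0.05199943] 0.023929581924865082 [ 0.15768854  0.48490917 -1.74049237]
```

View pics/w15.png

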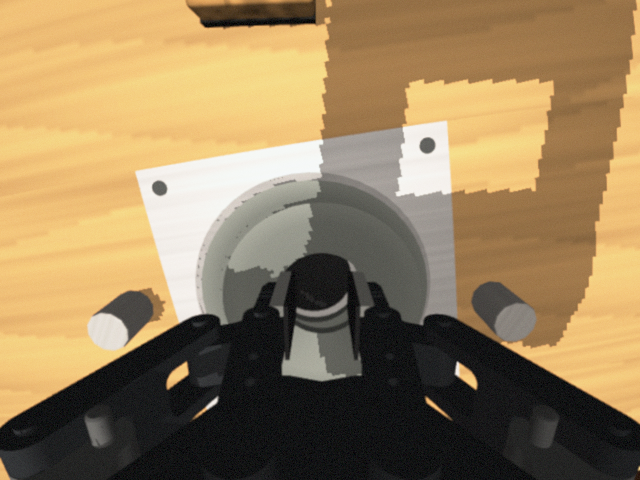

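Small ring is over the large one, about 4 mm off in +y. Centring, then lowering.

>>> {"fn": "play_rows", "kwargs": {"moves": [{"x": 0.05, "y": -0.35, "z": 0, "turn": 0, "jaw": 3.5}, {"x": 0, "y": 0, "z": -0.2, "turn": 0, "jaw": 3.5}, {"x": 0, "y": 0, "z": -0.3, "turn": 0, "jaw": 3.5}, {"x": 0, "y": 0, "z": -0.3, "turn": 0, "jaw": 3.5}, {"x": 0, "y": 0, "z": -0.3, "turn": 0, "jaw": 3.5}, {"x": 0, "y": 0, "z": -0.15, "turn": 0, "jaw": 3.5}, {"x": 0, "y": 0, "z": 0, "turn": 0, "jaw": 3.5}, {"x": 0, "y": 0, "z": 0, "turn": 0, "jaw": 3.5}]}}

```text
t: 19.3
tool_pos: [0.5472, -0.0352, 0.0396]
tool_rot: [-1.562, 0.19, -0.189]
contact_force: [-0.1, 0.3, -1.3]
opening: 0.0238
```

>>> {"fn": "play_rows", "kwargs": {"moves": [{"x": 0, "y": 0, "z": -0.15, "turn": 0, "jaw": 3.5}, {"x": 0, "y": 0, "z": -0.1, "turn": 0, "jaw": 3.5}, {"x": 0, "y": 0, "z": 0, "turn": 0, "jaw": 3.5}, {"x": 0, "y": 0, "z": 0, "turn": 0, "jaw": 3.5}]}}

```text
t: 19.63
tool_pos: [0.5477, -0.0354, 0.0376]
tool_rot: [-1.562, 0.189, -0.19]
contact_force: [0.3, -0.1, -0.6]
opening: 0.0239
```

```bash
python3 - <<'E'
from meas import *
d=snap('wrist','w16');  o=ctrl.get_obs(); print(o['t'],o['tool_pos'],o['opening'],o['contact_force'])
E
```

```text
19.6833 [ 0.54768502 -0.03536333  0.03762553] 0.023718698807869757 [-0.84210771 -0.329023    0.22418967]
```

View pics/w16.png

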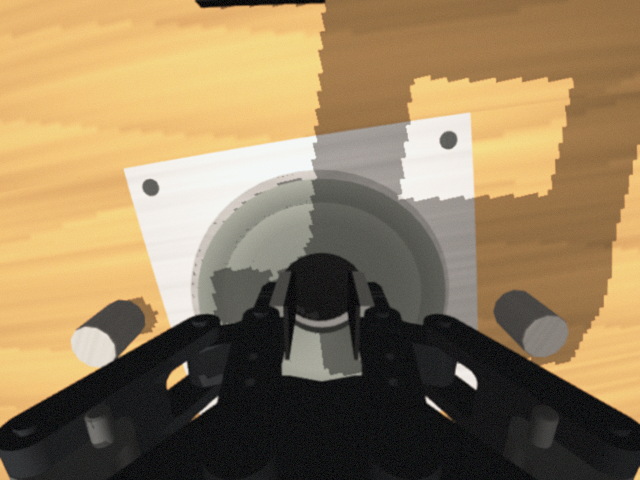

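>>> {"fn": "play_rows", "kwargs": {"moves": [{"x": 0, "y": 0, "z": -0.15, "turn": 0, "jaw": 3.5}, {"x": 0, "y": 0, "z": -0.1, "turn": 0, "jaw": 3.5}, {"x": 0, "y": 0, "z": 0, "turn": 0, "jaw": 3.5}, {"x": 0, "y": 0, "z": 0, "turn": 0, "jaw": 1.2}, {"x": 0, "y": 0, "z": 0, "turn": 0, "jaw": 1.2}, {"x": 0, "y": 0, "z": 1, "turn": 0, "jaw": 1.2}, {"x": 0, "y": 0, "z": 0.8, "turn": 0, "jaw": 2}, {"x": 0, "y": 0, "z": 0, "turn": 0, "jaw": 3}]}}

```text
t: 20.35
tool_pos: [0.5488, -0.0356, 0.0551]
tool_rot: [-1.563, 0.187, -0.193]
contact_force: [0.2, -0.7, 0.0]
opening: 0.0295
```

>>> {"fn": "play_rows", "kwargs": {"moves": [{"x": 0, "y": 0, "z": 0, "turn": 0, "jaw": 3.1}, {"x": 0, "y": 0, "z": 0, "turn": 0, "jaw": 3.1}, {"x": 0, "y": 0, "z": -0.5, "turn": 0, "jaw": 3.1}, {"x": 0, "y": 0, "z": -0.3, "turn": 0, "jaw": 3.1}, {"x": 0, "y": 0, "z": -0.2, "turn": 0, "jaw": 3.1}, {"x": 0, "y": 0, "z": -0.2, "turn": 0, "jaw": 3.1}, {"x": 0, "y": 0, "z": -0.1, "turn": 0, "jaw": 3.1}, {"x": 0, "y": 0, "z": 0, "turn": 0, "jaw": 3.1}]}}

```text
t: 21.02
tool_pos: [0.549, -0.0356, 0.0427]
tool_rot: [-1.563, 0.188, -0.191]
contact_force: [-4.1, 0.0, 16.2]
opening: 0.0306
```

>>> {"fn": "play_rows", "kwargs": {"moves": [{"x": 0, "y": 0, "z": 2, "turn": 0, "jaw": 2.8}, {"x": 0, "y": 0, "z": 3, "turn": 0, "jaw": 1}, {"x": 1, "y": 0, "z": 3, "turn": 0, "jaw": 0}, {"x": 2.5, "y": 0.2, "z": 3, "turn": 0, "jaw": 0}, {"x": 3, "y": 0.3, "z": 2, "turn": 0, "jaw": 0}, {"x": 2.6, "y": 0.3, "z": 0, "turn": 0, "jaw": 0}, {"x": 2, "y": 0.1, "z": 0, "turn": 0, "jaw": 0}, {"x": 0, "y": 0, "z": 0, "turn": 0, "jaw": 0}]}}

```text
t: 21.68
tool_pos: [0.661, -0.0262, 0.1695]
tool_rot: [-1.562, 0.188, -0.191]
contact_force: [-0.6, -0.5, -0.4]
opening: 0.0001
```

>>> {"fn": "play_rows", "kwargs": {"moves": [{"x": 0, "y": 0, "z": 0, "turn": 0, "jaw": 0}, {"x": 0, "y": 0, "z": 0, "turn": 0, "jaw": 0}, {"x": 0, "y": 0, "z": 0, "turn": 0, "jaw": 0}]}}

```text
t: 21.93
tool_pos: [0.6572, -0.0263, 0.1689]
tool_rot: [-1.562, 0.191, -0.188]
contact_force: [0.2, 0.2, 0.1]
opening: 0.0002
```

```bash
python3 - <<'E'
from meas import *
d=snap('wrist','w17');  o=ctrl.get_obs(); print(o['t'],o['tool_pos'],o['opening'],o['contact_force'])
for q,z,R in [('reducer_large',.0495,.054),('reducer_small',.049,.0435)]:
    for r in regions_of('wrist',q)[:1]: print(q,r['score'],circ_fit(d,r['pixels'],z,R))
E
```

```text
21.9833 [ 0.65727547 -0.02631045  0.16913836] -0.00015345020487723572 [ 0.33122996  0.46050238 -0.60549789]
reducer_large 0.82 [ 0.54776201 -0.03475981  0.05320993]
reducer_small 0.95 [ 0.54966016 -0.03489485  0.04288527]
```

View pics/w17.png

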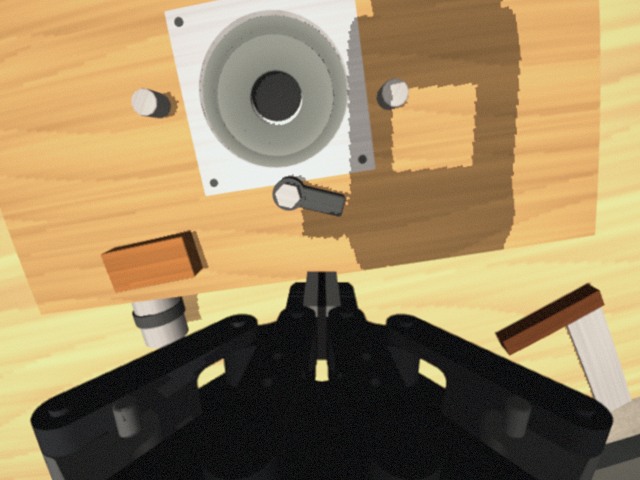

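>>> {"fn": "play_rows", "kwargs": {"moves": [{"x": 0.3, "y": 0, "z": -3, "turn": 0, "jaw": 0}, {"x": 0, "y": 0, "z": -3, "turn": 0, "jaw": 0}, {"x": 0, "y": 0, "z": -2.5, "turn": 0, "jaw": 0}, {"x": 0, "y": 0, "z": -1.5, "turn": 0, "jaw": 0}, {"x": 0, "y": 0, "z": -1, "turn": 0, "jaw": 0}, {"x": 0, "y": 0, "z": 0, "turn": 0, "jaw": 0}, {"x": 0, "y": 0, "z": 0, "turn": 0, "jaw": 0}, {"x": 0, "y": 0, "z": 0, "turn": 0, "jaw": 0}]}}

```text
t: 22.75
tool_pos: [0.6628, -0.0265, 0.062]
tool_rot: [-1.563, 0.187, -0.193]
contact_force: [-1.1, -0.2, 0.5]
opening: 0.0001
```

```bash
python3 - <<'E'
from meas import *
d=snap('wrist','w18');  o=ctrl.get_obs(); print(o['t'],o['tool_pos'],o['opening'],o['contact_force'])
E
```

```text
22.8 [ 0.66292049 -0.02655282  0.06222136] 2.9711333650415653e-05 [-0.23078325 -0.094133    0.13192667]
```

View pics/w18.png

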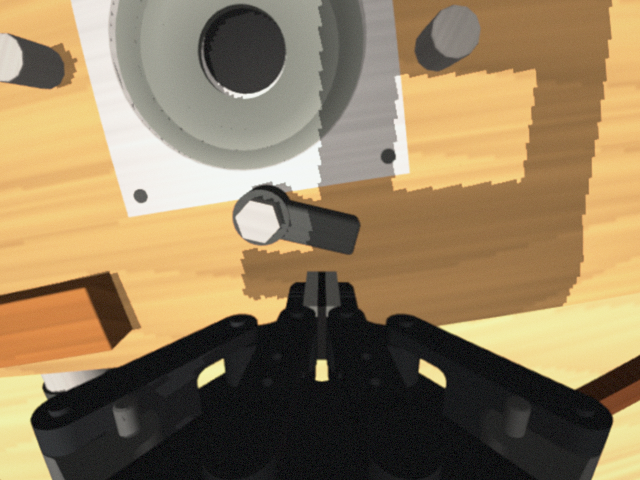

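>>> {"fn": "play_rows", "kwargs": {"moves": [{"x": 0, "y": 0, "z": -0.4, "turn": 0, "jaw": 0}, {"x": -0.7, "y": 0.2, "z": 0, "turn": 0, "jaw": 0}, {"x": -0.67, "y": 0.21, "z": 0, "turn": 0, "jaw": 0}, {"x": -0.83, "y": 0.84, "z": 0, "turn": 0, "jaw": 0}, {"x": -1.07, "y": 0.5, "z": 0, "turn": 0, "jaw": 0}, {"x": -1.17, "y": 0.11, "z": 0, "turn": 0, "jaw": 0}, {"x": 0, "y": 0, "z": 0, "turn": 0, "jaw": 0}]}}

```text
t: 23.38
tool_pos: [0.6162, -0.0069, 0.0569]
tool_rot: [-1.562, 0.188, -0.19]
contact_force: [1.2, 2.1, 1.9]
opening: 0.0002
```

```bash
python3 - <<'E'
from meas import *
d=snap('wrist','w19');  o=ctrl.get_obs(); print(o['t'],o['tool_pos'],o['opening'],o['contact_force'])
c=snap('scene','c19')
cv2.imwrite('pics/c19c.png',cv2.resize(c['img'][180:340,220:440],None,fx=3.5,fy=3.5,interpolation=cv2.INTER_CUBIC)[:,:,::-1])
E
```

```text
23.4333 [ 0.61646884 -0.00702987  0.05671848] -4.295060947751694e-05 [1.58829878 1.34604015 2.3340858 ]
```

View pics/w19.png

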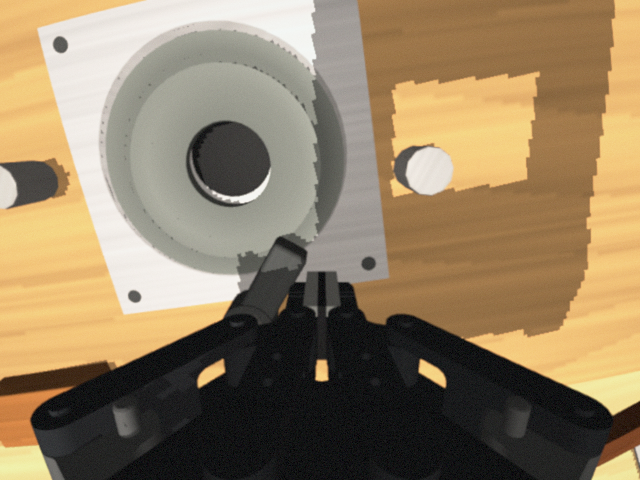

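View pics/c19c.png

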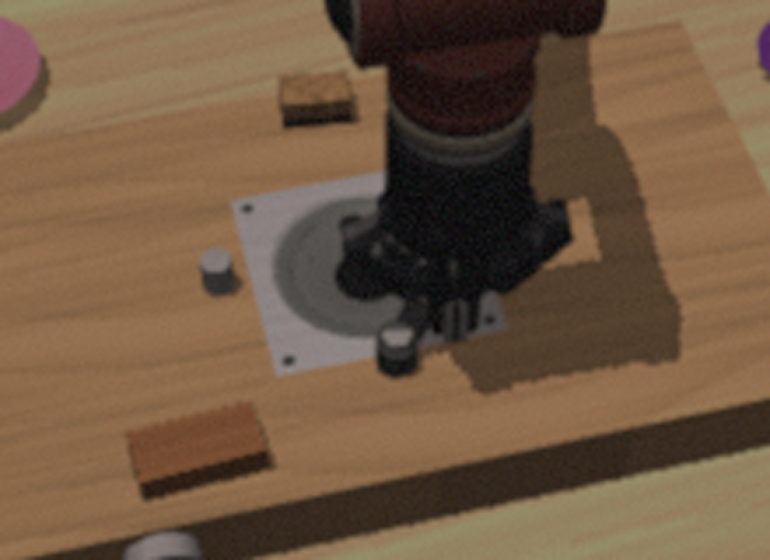

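>>> {"fn": "play_rows", "kwargs": {"moves": [{"x": -0.6, "y": -0.15, "z": 0.1, "turn": 0, "jaw": 0}, {"x": -0.6, "y": -0.2, "z": 0, "turn": 0, "jaw": 0}, {"x": -0.5, "y": -0.34, "z": 0, "turn": 0, "jaw": 0}, {"x": -0.45, "y": -0.35, "z": 0, "turn": 0, "jaw": 0}, {"x": -0.3, "y": -0.4, "z": 0, "turn": 0, "jaw": 0}, {"x": 0, "y": -0.2, "z": 0, "turn": 0, "jaw": 0}, {"x": 0, "y": 0, "z": 0, "turn": 0, "jaw": 0}]}}

```text
t: 24.07
tool_pos: [0.5931, -0.0199, 0.0572]
tool_rot: [-1.552, 0.19, -0.192]
contact_force: [5.8, 17.6, 1.2]
opening: 0.0002
```

```bash
python3 - <<'E'
from meas import *
d=snap('wrist','w20');  o=ctrl.get_obs(); print(o['t'],o['tool_pos'],o['opening'],o['contact_force'])
E
```

```text
24.1167 [ 0.59305996 -0.01989563  0.05719685] 2.6846200083159e-05 [ 5.49351643 17.67986348  2.32033242]
```

View pics/w20.png

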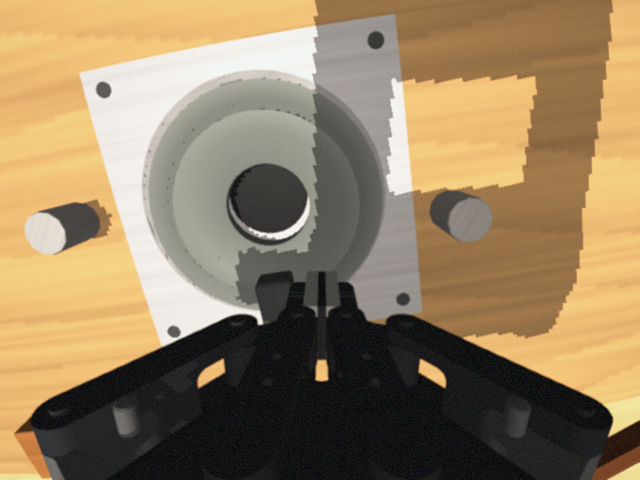

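>>> {"fn": "play_rows", "kwargs": {"moves": [{"x": 0.1, "y": 0.6, "z": 0, "turn": 0, "jaw": 0}, {"x": 0, "y": 0.6, "z": 0.5, "turn": 0, "jaw": 0}, {"x": 0, "y": 0.3, "z": 3, "turn": 0, "jaw": 0}, {"x": 0.5, "y": 0, "z": 3.5, "turn": 0, "jaw": 0}, {"x": 2.5, "y": 0, "z": 3, "turn": 0, "jaw": 0}, {"x": 2.5, "y": 0, "z": 2, "turn": 0, "jaw": 0}, {"x": 2, "y": 0, "z": 1, "turn": 0, "jaw": 0}, {"x": 0, "y": 0, "z": 0, "turn": 0, "jaw": 0}]}}

```text
t: 24.78
tool_pos: [0.6718, -0.0103, 0.1907]
tool_rot: [-1.564, 0.186, -0.195]
contact_force: [-0.5, -0.5, -0.1]
opening: 0.0001
```

>>> {"fn": "play_rows", "kwargs": {"moves": [{"x": 0, "y": 0, "z": 0, "turn": 0, "jaw": 0}, {"x": 0, "y": 0, "z": 0, "turn": 0, "jaw": 0}, {"x": 0, "y": 0, "z": 0, "turn": 0, "jaw": 0}, {"x": 0, "y": 0, "z": 0, "turn": 0, "jaw": 0}]}}

```text
t: 25.12
tool_pos: [0.6668, -0.0091, 0.1851]
tool_rot: [-1.563, 0.193, -0.187]
contact_force: [-0.5, -0.2, -0.5]
opening: 0.0
```

```bash
python3 - <<'E'
from meas import *
d=snap('wrist','w21');  o=ctrl.get_obs(); print(o['t'],o['tool_pos'],o['opening'],o['contact_force'])
for q,z,R in [('reducer_large',.0495,.054),('reducer_small',.049,.0435)]:
    for r in regions_of('wrist',q)[:1]: print(q,r['score'],circ_fit(d,r['pixels'],z,R))
s=snap('side','s21'); 
cv2.imwrite('pics/s21c.png',cv2.resize(s['img'][160:360,240:450],None,fx=3,fy=3)[:,:,::-1])
cv2.imwrite('pics/w21c.png',cv2.resize(d['img'][0:240,130:430],None,fx=2.5,fy=2.5,interpolation=cv2.INTER_CUBIC)[:,:,::-1])
E
```

```text
25.1667 [ 0.66710102 -0.00913165  0.1854533 ] 0.00021815772866653785 [-0.24770595  0.77340218 -0.26588858]
reducer_large 0.79 [ 0.54725931 -0.03474544  0.05065957]
reducer_small 0.69 [ 0.54887232 -0.03488328  0.04207618]
```

View pics/w21c.png

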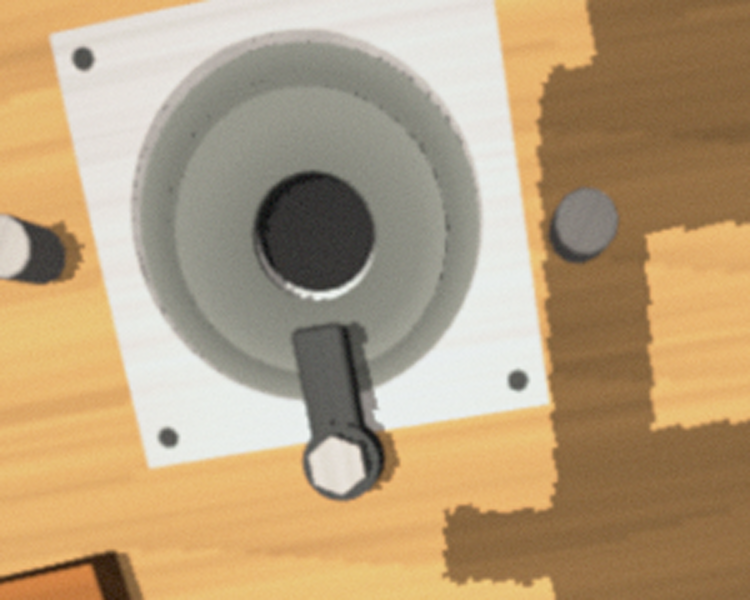

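View pics/s21c.png

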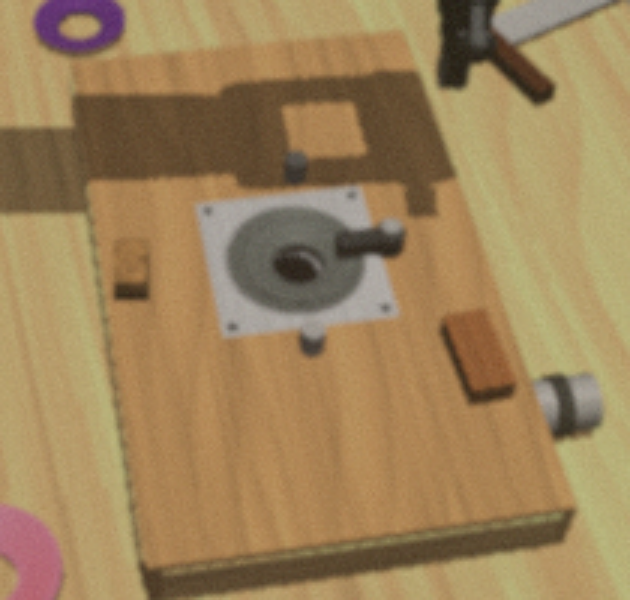

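```bash
python3 - <<'E'
from meas import *
d=eyes.get_image('wrist')
f=lambda x,y,z: at(d,(x/2.5+130,y/2.5),z)[:2]
n=f(336,466,.076); t=f(318,330,.068); print(n,t); v=t-n
print('bar ang',np.arctan2(v[1],v[0]),'stop', np.pi-.091)
a=(f(297,340,.068)+f(343,333,.068))/2; b=(f(307,425,.068)+f(352,420,.068))/2; v=a-b; print(np.arctan2(v[1],v[0]))
E
```

```text
[ 0.62262887 -0.04212895] [ 0.58220894 -0.03750326]
bar ang 3.0276474625417418 stop 3.050592653589793
2.970250528718441
```

```bash
python3 - <<'E'
from meas import *
d=eyes.get_image('wrist')
# predicted bar top corners for several joint values, overlaid
c=np.array([.6212,-.0418])+0*np.array([.0014,-.0003]); yaw=-.091
img=cv2.resize(d['img'][60:240,180:360],None,fx=3.3,fy=3.3,interpolation=cv2.INTER_CUBIC)[:,:,::-1].copy(); img2=img.copy()
for q,col,im in [(0,(0,255,0),img),(.12,(0,0,255),img)]:
    a=np.pi+yaw-q; u=np.array([np.cos(a),np.sin(a)]); w=np.array([-u[1],u[0]])
    P=[np.r_[c+u*s+w*t,.068] for s,t in [(.012,.008),(.042,.008),(.042,-.008),(.012,-.008)]]
    p=((topx(d,P)-[180,60])*3.3).astype(np.int32); cv2.polylines(im,[p],True,col,1)
cv2.imwrite('pics/w22.png',np.hstack([img2[200:],img[200:]])[:, :800] if 0 else cv2.resize(np.hstack([img2,img]),(800,400)))
E
```

```text
(no output)
```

View pics/w22.png

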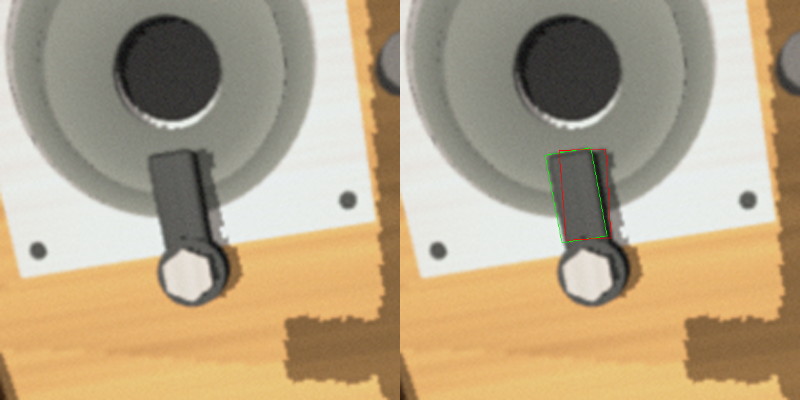

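The overlay shows the bar on the green outline, meaning joint ≈ 0 (the stop). The red outline, at 0.12 rad, is clearly off. The robot is clear of everything, so I'm handing in.

```bash
python3 -c "
from station import *
print(finish_job())"
```

```text
the job is handed in; nothing more can be done
None
```

The job is handed in, and my last checks showed all three steps done; `finish_job()` gave no verdict.

- **Reducers:** I gripped each one from inside its throat and slid it round its stop post, held within a few mm of the box top. I lowered it in, then pressed it home with the fingertips at about 12 N (large) and 16 N (small). In the last picture with both rims fully in view, before the button was turned, the large one was within about 1.5 mm of the port's axis and the small one within about 2 mm of the large one. Both rims looked flush and level.
- **Turn-button:** I pushed it CCW until it stopped hard, at about 18 N. An overlay of the expected bar outline matched joint ≈ 0. Two rough hand-picked estimates gave 0.02 and 0.08 rad, both inside the 0.12 limit.
- **Bystanders:** I never touched the bystanders on purpose. The sanding block and offcut looked unmoved in the last pictures. I did not measure the bystanders at the end, and the glue bottle and screwdriver were outside the last cropped pictures.
- **Finish:** The gripper was clear above the box, and the clock was at about 25 s of the 64 s allowed.

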